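# Balance the centrifuge head with the remaining blood tubes

## Robot

A 6-joint arm with a two-finger parallel gripper is mounted at the origin on a cart in front of the work surface, level with it; the furniture and walls round the work are solid. World frame = base frame: x ahead of the robot, y to its left, z up, the work surface at z = 0. Lengths are in m, angles in rad, forces in N, time in s.
With the tool pointing down it reaches from about 0.4 to 0.925 m from the base axis. Payload 3.4 kg.
Tool frame: the origin (TCP) lies at the very end of the fingers, on their centre line; the grasp point (between the pads) lies 19 mm behind it (bot.tcp_to_grasp is the z of the grasp point in the tool frame, in m); z points along the fingers, y is the direction in which the jaws open and shut (so a half turn about z gives the same grasp; the last joint's range is limited). The gripper opens to 85 mm and grips with 20 to 120 N. Pads are 22 mm wide; open, the fingers measure 114 mm over their backs; the gripper's body (76 mm by 85 mm) begins 54 mm behind the grasp point. The pads swing forward as they close: fully open they stand 13 mm farther back than shut.
Start: joints at [-1.375, 0.307, 1.506, -0, 1.328, -0.073], TCP at [0.153, -0.554, 0.231] pointing down, gripper open.
Joint ranges: [-3.12, 3.12], [-1.05, 2.28], [0.14, 2.33], [-1.42, 4.57], [0.1, 2.73], [-2.68, 2.68]. Speed limits (rad/s): [2.57, 2.57, 3.14, 3.14, 3.14, 3.14].

## Interface

Orientations are given as a unit quaternion [x, y, z, w].
In Python, from station import bot gives the robot as it stands. The module is installed in compiled form; this text tells all that it offers.
- The arm moves only by the tool play_rows, never from a script. Its argument "moves" is a list of rows, each a list of 7 numbers: the finger opening in m, from 0 to 0.0854, then the shift along the tool's x, y, z in m, then the turn, a rotation vector about the tool's x, y, z in rad. A call has 1 to 8 rows; each row shifts and turns the commanded pose from where the row before left it, along the tool's axes as they then stand; what a row does not reach is not made up. A row lasts 1/10 s, in which the tool goes at most 50 mm and 8.59 degrees, less where a joint would pass 70% of its speed; a pose out of reach is approached as far as the arm can. A call is refused whole if a number of a shift passes 0.05 or a number of a turn 0.15, either way. A call with a gripper value outside its range is refused whole. The fingers move at their own pace and stop on an object; the grip force is fixed at half the most. Time passes only in rows, so rows that do not move let the fingers close. It gives the time, the measured TCP pose, the force and the opening at its end, in the units of the state.
- bot.observe(): the state, without advancing time (a new reading comes with each control period).
- bot.read_camera(name): name is "scene" or "top" or "wrist"; returns (picture, depth): 480x640x3 uint8, red, green, blue; 480x640 float32, m along the optical axis (not along the pixel's ray), 0 where there is no reading.
- bot.calibration(name): a dict with "K" (3x3 intrinsics, pixels), "distortion" ([k1, k2, p1, p2, k3] as OpenCV has them; the pictures are not rectified), "xyz" and "orientation" of the camera in the world. Camera axes: x right, y down, z forward; pixel columns grow to the right and rows downward; lengths in m; the calibration is good to about 2 mm. A picture is of the moment at which its call begins: read the wrist's pose just before it. calibration takes no time and is no camera call; for the wrist camera it gives the pose at the moment of the call.
- bot.close_job(): hands the job in, once; it reports no verdict.
The state is a dict: "time": time; "joints": joint angles; "dq": joint speeds; "joint_efforts": joint torques, N m; "position": TCP position; "ee_rot": TCP orientation; "ft_force": force on the tool from outside, world axes, zero at the start; "wrist_torque": the same for the moment, N m; "opening": opening from 0.0 (shut) to 1.0 (fully open).
Only numpy, scipy, OpenCV 4.12 (cv2) and the standard library are available. Lean on these libraries where they do the work, as an engineer would, in place of code of your own. Each camera call takes 0.05 s, during which the arm holds its last target.

## Task

Finish loading the centrifuge head so that it will spin in balance: take the four blood tubes from the grey rack and put each one in the cup straight across the hub from a tube of its own length, tall opposite tall and short opposite short (cap colours do not matter). Lower each tube to the bottom of its cup rather than dropping it in, and leave the four tubes that are already in the head where they are.

Things in the scene. Friction and masses are not known exactly. Their poses are not given: they have to be found in the camera images.
- rotor: bare-metal centrifuge head, 8 like upright tube cups, fixed on a low grey stand. Origin: its centre, on the bench. Cup k: axis 62 mm out, k x 45 deg from its x towards y; inside 18 mm wide, floor at height 15 mm, mouth at 75 mm, top 11 mm flared to 30 mm. Black hub knob 28 mm wide, top at 80 mm. At the start cups 0, 2, 5, 7 hold a tube each (which one differs), those across (4, 6, 1, 3) are empty.
- rack: grey block rack, fixed, 46 mm (its x) by 190 mm (its y), 60 mm high. Origin: centre of its underside, on the bench. Five holes along its y at -74, -37, 0, 37, 74 mm, 17 mm wide, floor at height 12 mm. The middle hole is empty; the others hold the four tubes to load (which is where differs).
- tall_a: Already in the centrifuge head at the start, bottom on a cup's floor: tall capped blood tube, 122 mm long: barrel 14 mm wide, cap 20 mm wide over the top 24 mm (tan). Origin: centre of its round bottom end; z runs up the tube to the cap.
- tall_b: Already in the centrifuge head at the start, bottom on a cup's floor: tall capped blood tube, 122 mm long: barrel 14 mm wide, cap 20 mm wide over the top 24 mm (tan). Origin: centre of its round bottom end; z runs up the tube to the cap.
- short_a: Already in the centrifuge head at the start, bottom on a cup's floor: short capped blood tube, 98 mm long: barrel 13 mm wide, cap 20 mm wide over the top 20 mm (blue). Origin: centre of its round bottom end; z runs up the tube to the cap.
- short_b: Already in the centrifuge head at the start, bottom on a cup's floor: short capped blood tube, 98 mm long: barrel 13 mm wide, cap 20 mm wide over the top 20 mm (purple). Origin: centre of its round bottom end; z runs up the tube to the cap.
- tall_1: To be loaded, upright in the rack at the start: tall capped blood tube, 122 mm long: barrel 14 mm wide, cap 20 mm wide over the top 24 mm (tan). Origin: centre of its round bottom end; z runs up the tube to the cap. 10 to 17 g; may lean a few degrees in its hole.
- tall_2: To be loaded, upright in the rack at the start: tall capped blood tube, 122 mm long: barrel 14 mm wide, cap 20 mm wide over the top 24 mm (tan). Origin: centre of its round bottom end; z runs up the tube to the cap. 10 to 17 g; may lean a few degrees in its hole.
- short_1: To be loaded, upright in the rack at the start: short capped blood tube, 98 mm long: barrel 13 mm wide, cap 20 mm wide over the top 20 mm (purple). Origin: centre of its round bottom end; z runs up the tube to the cap. 10 to 17 g; may lean a few degrees in its hole.
- short_2: To be loaded, upright in the rack at the start: short capped blood tube, 98 mm long: barrel 13 mm wide, cap 20 mm wide over the top 20 mm (blue). Origin: centre of its round bottom end; z runs up the tube to the cap. 10 to 17 g; may lean a few degrees in its hole.

How it is judged:
By the outcome, as a careful person would: the job done as asked, in the order asked, and still so for the second after the job is handed in, with the robot touching nothing.
It also fails if it takes over 93 s, if anything falls off the work surface, if the arm or the gripper's body presses on something with over 40 N, if the wrist force passes 120 N, or if a joint passes its speed limit or range.

## Working session

There is one attempt and no reset: what is moved stays moved. The work goes in short steps, Python scripts to look and compute and a tool call to move; the robot and the scene stay as the last step left them, time stands still between calls to the robot, and variables do not carry over. Pictures are saved under pics/ and viewed, and the job is handed in when it is done.

Besides the shell and the picture viewer there is one more tool, called after ">>>" as a command line: name --pt "numbers of a row" for each row, then --argument value for the rest. play_rows: Moves the arm, as the interface text tells. Its arguments: {"type":"object","properties":{"moves":{"type":"array"}},"required":["moves"]}

```bash
mkdir -p pics; ls; python3 - <<'E'
from station import bot
import cv2,numpy as np
s=bot.observe(); print(s)
print(bot.tcp_to_grasp)
for n in ["scene","top","wrist"]:
    c=bot.calibration(n); print(n,c)
    p,d=bot.read_camera(n); np.savez(f"{n}0.npz",p=p,d=d,**{k:np.array(v) for k,v in c.items()})
    cv2.imwrite(f"pics/{n}0.png",p[:,:,::-1])
E
```

```text
pics
{'time': 0.0, 'joints': array([-1.37447956e+00,  3.07583652e-01,  1.50767289e+00,  7.43122804e-06,
        1.32838568e+00, -7.35091227e-02]), 'dq': array([-0.00013511,  0.00036286, -0.00099512,  0.00020169,  0.00025702,
       -0.00124782]), 'joint_efforts': array([ 3.17059048e-04, -4.57559288e+01, -2.51916808e+01, -3.45242570e-04,
        1.30867300e-02, -1.37086920e-05]), 'position': array([ 0.15311259, -0.55352142,  0.23037512]), 'ee_rot': array([ 9.90912644e-01,  1.34503089e-01, -5.92867729e-05, -1.02307265e-03]), 'ft_force': array([-0.69780809, -0.65600797,  0.19385205]), 'wrist_torque': array([-0.00698098,  0.01948664,  0.02354959]), 'opening': 0.9982134888660561}
-0.0187
scene {'K': array([[538.28240446,   0.        , 320.26477403],
       [  0.        , 538.28240446, 247.2830589 ],
       [  0.        ,   0.        ,   1.        ]]), 'distortion': array([0.02847994, 0.        , 0.        , 0.        , 0.        ]), 'xyz': array([-0.02315476, -0.54457167,  0.49700173]), 'orientation': array([ 0.79755791, -0.36049265,  0.19801819, -0.44128815])}
top {'K': array([[540.66994934,   0.        , 313.04318421],
       [  0.        , 540.66994934, 237.91762661],
       [  0.        ,   0.        ,   1.        ]]), 'distortion': array([-0.09689098,  0.        ,  0.        ,  0.        ,  0.        ]), 'xyz': array([ 0.44485404, -0.04277127,  1.00040414]), 'orientation': array([ 0.71554635, -0.69723958,  0.03528309, -0.02460677])}
wrist {'K': array([[363.04538657,   0.        , 311.37991112],
       [  0.        , 363.04538657, 234.64380521],
       [  0.        ,   0.        ,   1.        ]]), 'distortion': array([-0.05803247,  0.        ,  0.        ,  0.        ,  0.        ]), 'xyz': array([ 0.22812342, -0.53312427,  0.37390623]), 'orientation': array([ 0.78615884, -0.59832423, -0.09442426,  0.122664  ])}
```

View pics/scene0.png

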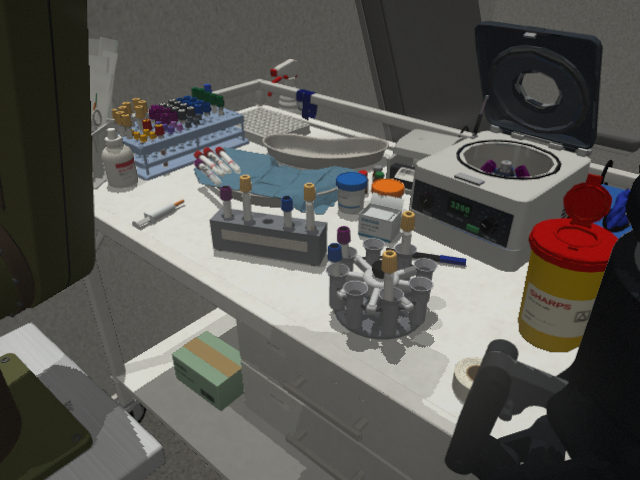

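View pics/top0.png

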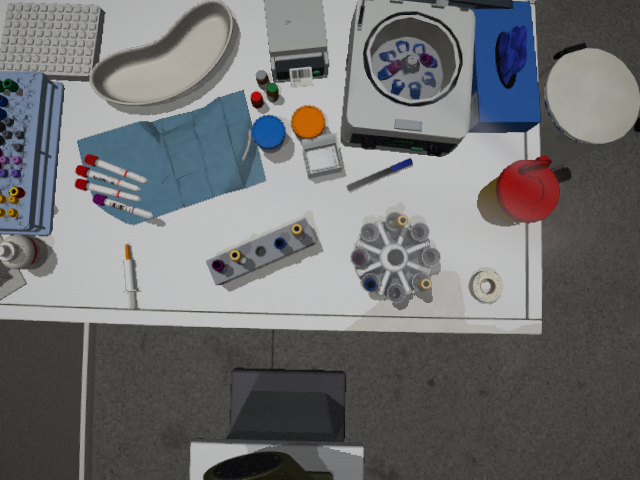

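View pics/wrist0.png

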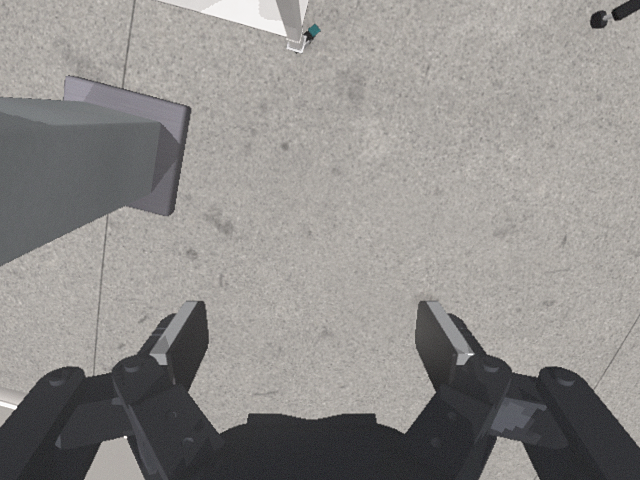

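```bash
cat > h.py <<'E'
import numpy as np,cv2
from scipy.spatial.transform import Rotation as R
def load(f): 
    return dict(np.load(f))
def ray(c,uv):
    uv=np.array(uv,float).reshape(-1,1,2)
    n=cv2.undistortPoints(uv,c['K'],c['distortion']).reshape(-1,2)
    d=np.c_[n,np.ones(len(n))]
    return R.from_quat(c['orientation']).apply(d)
def onplane(c,uv,z):
    d=ray(c,uv); t=(z-c['xyz'][2])/d[:,2]
    return c['xyz']+d*t[:,None]
def cloud(c):
    h,w=c['d'].shape
    u,v=np.meshgrid(np.arange(w),np.arange(h))
    d=ray(c,np.c_[u.ravel(),v.ravel()])
    n=cv2.undistortPoints(np.c_[u.ravel(),v.ravel()].astype(float).reshape(-1,1,2),c['K'],c['distortion']).reshape(-1,2)
    P=np.c_[n,np.ones(len(n))]*c['d'].reshape(-1,1)
    return (R.from_quat(c['orientation']).apply(P)+c['xyz']).reshape(h,w,3)
def project(c,P):
    Rm=R.from_quat(c['orientation']).inv()
    rv=Rm.as_rotvec(); t=-Rm.apply(c['xyz'])
    return cv2.projectPoints(np.array(P,float).reshape(-1,1,3),rv,t,c['K'],c['distortion'])[0].reshape(-1,2)
E
python3 - <<'E'
from h import *
c=load('top0.npz'); P=cloud(c)
a=c['p'][200:310,190:450,::-1]; cv2.imwrite('pics/topz.png',cv2.resize(a,None,fx=3,fy=3,interpolation=cv2.INTER_CUBIC))
z=P[200:310,190:450,2]; cv2.imwrite('pics/topzz.png',cv2.resize(np.clip(z/0.15*255,0,255).astype(np.uint8),None,fx=3,fy=3,interpolation=cv2.INTER_NEAREST))
for p in [(396,257),(262,251),(300,300),(402,220)]: print(p,P[p[1],p[0]])
E
```

```text
(396, 257) [ 0.49426923 -0.19871128  0.07878378]
(262, 251) [0.50238412 0.03599838 0.01372759]
(300, 300) [ 0.41475831 -0.03571488  0.00178399]
(402, 220) [ 0.55202667 -0.19906311  0.13049295]
```

View pics/topz.png

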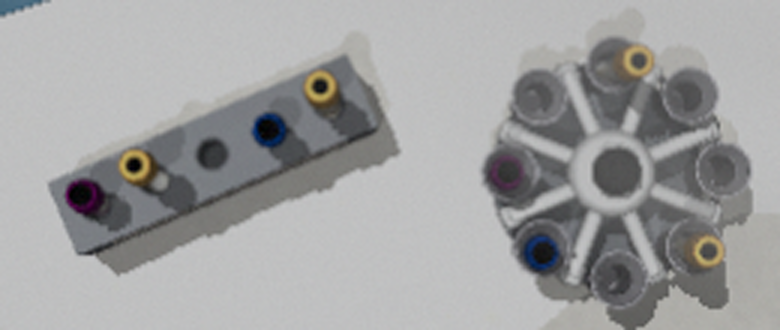

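View pics/topzz.png

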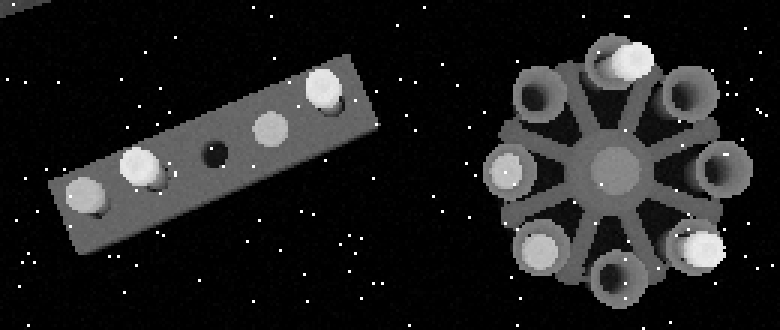

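```bash
python3 - <<'E'
from h import *
c=load('top0.npz'); P=cloud(c)
z=cv2.medianBlur(P[...,2].astype(np.float32),3)
roi=np.zeros(z.shape,bool); roi[200:310,190:450]=1
# caps
m=(roi&(z>0.095)).astype(np.uint8)
n,l,st,ce=cv2.connectedComponentsWithStats(m)
for i in range(1,n):
    if st[i,4]<15: continue
    zz=np.median(z[l==i]); q=P[(l==i)&(abs(z-np.percentile(z[l==i],60))<0.006)]
    print('cap',ce[i].round(1),st[i,4],'P',np.median(q,0).round(4),'mean',q.mean(0).round(4),len(q))
for lo,hi in [(0.066,0.09)]:
    m=(roi&(z>lo)&(z<hi)).astype(np.uint8); m[:,:340]=0
    n,l,st,ce=cv2.connectedComponentsWithStats(m)
    for i in range(1,n):
        if st[i,4]<15: continue
        cn=cv2.findContours((l==i).astype(np.uint8),cv2.RETR_EXTERNAL,cv2.CHAIN_APPROX_NONE)[0][0]
        cc,r=cv2.minEnclosingCircle(cn); print('cup',np.round(cc,1),round(r,1),st[i,4],onplane(c,cc,.075).round(4), np.median(z[l==i]).round(4))
# rack corners
m=(roi&(z>0.05)&(z<0.07)).astype(np.uint8); m[:,340:]=0
cn=max(cv2.findContours(m,cv2.RETR_EXTERNAL,cv2.CHAIN_APPROX_NONE)[0],key=cv2.contourArea)
r=cv2.minAreaRect(cn); print(r); b=cv2.boxPoints(r); W=onplane(c,b,.06); print(W.round(4),W.mean(0)); print(np.linalg.norm(np.diff(W,axis=0),axis=1))
m=(roi&(z<0.03)).astype(np.uint8); print(onplane(c,[(261,251.5)],.06))
E
```

```text
cap [400.4 220. ] 140 P [ 0.5527 -0.1977  0.1356] mean [ 0.5524 -0.1977  0.135 ] 107
cap [297.3 229.1] 126 P [ 0.534  -0.0286  0.1328] mean [ 0.5339 -0.0285  0.1326] 100
cap [279.8 242.7] 110 P [ 0.5122 -0.0007  0.1087] mean [ 5.118e-01 -2.000e-04  1.083e-01] 97
cap [236.  255.1] 131 P [0.4891 0.0702 0.1328] mean [0.4888 0.0697 0.1325] 101
cap [358.4 256.7] 96 P [ 0.4912 -0.1315  0.1116] mean [ 0.4907 -0.1291  0.1317] 88
cap [217.6 264.6] 119 P [0.4733 0.1019 0.1091] mean [0.4726 0.1006 0.1177] 100
cap [424.3 282.8] 134 P [ 0.4506 -0.2378  0.1352] mean [ 0.4505 -0.2377  0.1337] 106
cap [369.5 283.4] 112 P [ 0.4478 -0.1508  0.1114] mean [ 0.4478 -0.1507  0.1114] 94
cup [394.1 220.4] 9.5 144 [[ 0.5578 -0.1952  0.075 ]] 0.0724
cup [369. 231.] 9.5 179 [[ 0.5382 -0.1519  0.075 ]] 0.0719
cup [419.6 230.7] 9.5 186 [[ 0.5411 -0.24    0.075 ]] 0.0722
cup [431. 256.] 9.5 189 [[ 0.4977 -0.2603  0.075 ]] 0.0719
cup [359.5 256.7] 9.4 170 [[ 0.4934 -0.1363  0.075 ]] 0.0727
cup [394.7 256.4] 8.1 208 [[ 0.4954 -0.1971  0.075 ]] 0.0797
cup [370. 282.] 9.5 175 [[ 0.4505 -0.1552  0.075 ]] 0.0723
cup [421.1 281.5] 9.8 150 [[ 0.4533 -0.2435  0.075 ]] 0.0727
cup [396.  292.5] 9.7 191 [[ 0.4336 -0.2002  0.075 ]] 0.0721
((260.5088806152344, 250.7128448486328), (27.037307739257812, 109.67848205566406), 66.57130432128906)
[[ 0.4811  0.1314  0.06  ]
 [ 0.5622 -0.0417  0.06  ]
 [ 0.5191 -0.0616  0.06  ]
 [ 0.4386  0.111   0.06  ]] [0.50025078 0.03477628 0.06      ]
[0.19121208 0.04744935 0.19050194]
[[0.4987682  0.03401678 0.06      ]]
```

```bash
cat >> h.py <<'E'
def tool(psi): 
    c,s=np.cos(psi),np.sin(psi)
    return R.from_matrix(np.array([[c,s,0],[s,-c,0],[0,0,-1]]))
def plan(pos,rot,tgt,psi_deg,op,smax=0.045,tmax=0.14,n=None,last_small=True):
    """rows from (pos,rot) to tgt, upright tool with yaw psi"""
    pos=np.array(pos,float); tgt=np.array(tgt,float)
    Rt=tool(np.radians(psi_deg)); rv=(rot.inv()*Rt).as_rotvec()
    if n is None: n=max(1,int(np.ceil(max(np.linalg.norm(tgt-pos)/smax,np.linalg.norm(rv)/tmax))))
    rows=[]
    p=pos.copy(); r=rot
    for i in range(n):
        sh=r.inv().apply((tgt-p)/(n-i)); tv=(r.inv()*Rt).as_rotvec()/(n-i)
        sh=sh.round(4); tv=tv.round(3)
        rows.append([op,*sh.tolist(),*tv.tolist()])
        p=p+r.apply(sh); r=r*R.from_rotvec(tv)
    return rows,p,r
def show(rows):
    import json
    for i in range(0,len(rows),8): print(json.dumps(rows[i:i+8]))
def go(*wps,op=0.05,**k):
    from station import bot
    s=bot.observe(); p,r=s['position'],R.from_quat(s['ee_rot']); out=[]
    x=r.as_matrix()[:,0]; print('t',s['time'],'at',p.round(4),'psi',np.degrees(np.arctan2(x[1],x[0])).round(2),'tilt',np.degrees(np.arccos(-r.as_matrix()[2,2])).round(2),'op',round(s['opening']*85.4,1),'F',s['ft_force'].round(1),'j',s['joints'].round(2))
    for w in wps:
        kk=dict(k); 
        if len(w)>4: kk['n']=w[4]
        rows,p,r=plan(p,r,w[:3],w[3],op,**kk); out+=rows
    show(out); print('end',p.round(4))
E
python3 -c "
from h import *
go((.40,-.30,.25,70),(.46,-.1,.25,110))"
```

```text
t 0.15 at [ 0.1531 -0.5537  0.2306] psi 15.46 tilt 0.09 op 85.3 F [0.2 0.3 0. ] j [-1.37  0.31  1.51  0.    1.33 -0.07]
[[0.05, 0.0382, -0.0223, -0.0024, -0.0, -0.0, -0.119], [0.05, 0.0406, -0.0177, -0.0024, -0.0, -0.0, -0.119], [0.05, 0.0424, -0.0127, -0.0024, -0.0, -0.0, -0.119], [0.05, 0.0436, -0.0076, -0.0024, -0.0, -0.0, -0.119], [0.05, 0.0442, -0.0024, -0.0024, -0.0, -0.0, -0.119], [0.05, 0.0441, 0.0029, -0.0024, -0.0, -0.0, -0.119], [0.05, 0.0435, 0.0081, -0.0023, -0.0, -0.001, -0.119], [0.05, 0.0422, 0.0133, -0.0024, -0.001, -0.0, -0.119]]
[[0.05, 0.0417, -0.0024, 0.0, 0.0, -0.0, -0.14], [0.05, 0.0416, 0.0034, 0.0, 0.0, -0.0, -0.14], [0.05, 0.0407, 0.0092, 0.0, 0.0, -0.0, -0.139], [0.05, 0.0391, 0.0148, 0.0, 0.0, -0.0, -0.14], [0.05, 0.0366, 0.0201, 0.0, 0.0, -0.0, -0.139]]
end [ 0.46 -0.1   0.25]
```

>>> play_rows --pt "0.05 0.038 -0.022 -0.0024 0 0 -0.119" --pt "0.05 0.0405 -0.0175 -0.0024 0 0 -0.119" --pt "0.05 0.0425 -0.0125 -0.0024 0 0 -0.119" --pt "0.05 0.0435 -0.0075 -0.0024 0 0 -0.119" --pt "0.05 0.044 -0.0025 -0.0024 0 0 -0.119" --pt "0.05 0.044 0.003 -0.0024 0 0 -0.119" --pt "0.05 0.0435 0.008 -0.0024 0 0 -0.119" --pt "0.05 0.042 0.0135 -0.0024 0 0 -0.119"

```text
time: 0.95
position: [0.4008, -0.3001, 0.2505]
ee_rot: [0.818, 0.576, -0.0, -0.0]
ft_force: [0.3, -0.7, -0.3]
opening: 0.583
```

```bash
python3 - <<'E'
from h import *
from station import bot
def snap(n,tag):
    c=bot.calibration(n); p,d=bot.read_camera(n); np.savez(f"{n}{tag}.npz",p=p,d=d,**{k:np.array(v) for k,v in c.items()}); cv2.imwrite(f"pics/{n}{tag}.png",p[:,:,::-1])
snap('wrist',1)
go((.46,-.1,.25,110))
E
cat >> h.py <<'E'
def snap(n,tag):
    from station import bot
    c=bot.calibration(n); p,d=bot.read_camera(n); np.savez(f"{n}{tag}.npz",p=p,d=d,**{k:np.array(v) for k,v in c.items()}); cv2.imwrite(f"pics/{n}{tag}.png",p[:,:,::-1])
    return load(f"{n}{tag}.npz")
E
```

```text
t 1.0 at [ 0.4054 -0.2953  0.2509] psi 70.73 tilt 0.39 op 49.6 F [3.6 3.5 0.1] j [-0.72  0.19  1.62  0.01  1.33 -0.38]
[[0.05, 0.0405, -0.0026, 0.0004, 0.001, -0.001, -0.137], [0.05, 0.0405, 0.003, 0.0004, 0.001, -0.001, -0.137], [0.05, 0.0397, 0.0085, 0.0003, 0.001, -0.001, -0.137], [0.05, 0.0381, 0.0138, 0.0003, 0.001, -0.001, -0.137], [0.05, 0.0359, 0.0188, 0.0002, 0.001, -0.001, -0.137]]
end [ 0.46 -0.1   0.25]
```

View pics/wrist1.png

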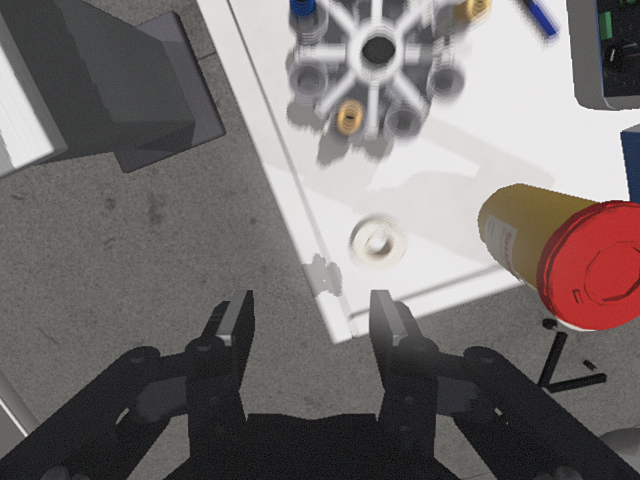

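```bash
python3 -c "
from h import *
go((.575,-.12,.25,115.1))"
```

```text
t 1.0 at [ 0.4054 -0.2953  0.2509] psi 70.73 tilt 0.39 op 49.6 F [3.6 3.5 0.1] j [-0.72  0.19  1.62  0.01  1.33 -0.38]
[[0.05, 0.0369, 0.017, 0.0004, 0.001, -0.001, -0.129], [0.05, 0.0344, 0.0217, 0.0004, 0.001, -0.001, -0.129], [0.05, 0.0314, 0.0259, 0.0003, 0.001, -0.001, -0.129], [0.05, 0.0277, 0.0297, 0.0003, 0.001, -0.001, -0.129], [0.05, 0.0237, 0.033, 0.0002, 0.0, -0.0, -0.129], [0.05, 0.0193, 0.0358, 0.0002, 0.001, -0.001, -0.129]]
end [ 0.575 -0.12   0.25 ]
```

>>> play_rows --pt "0.05 0.037 0.017 0 0 0 -0.129" --pt "0.05 0.0345 0.0215 0 0 0 -0.129" --pt "0.05 0.0315 0.026 0 0 0 -0.129" --pt "0.05 0.0275 0.0295 0 0 0 -0.129" --pt "0.05 0.0235 0.033 0 0 0 -0.129" --pt "0.05 0.0195 0.036 0 0 0 -0.129" --pt "0.05 0 0 0 0 0 0" --pt "0.05 0 0 0 0 0 0"

```text
time: 1.8
position: [0.5717, -0.1278, 0.2498]
ee_rot: [0.542, 0.841, -0.0, -0.001]
ft_force: [0.2, -0.4, -1.3]
opening: 0.582
```

```bash
python3 - <<'E'
from h import *
snap('wrist',2)
go((.534,-.0286,.2,115.1))
E
```

```text
t 1.85 at [ 0.571  -0.1285  0.2499] psi 114.32 tilt 0.1 op 49.6 F [ 0.5 -1.4 -1. ] j [-0.29  0.31  1.45 -0.    1.38 -0.72]
[[0.05, 0.0354, 0.0025, 0.0167, -0.001, -0.0, -0.005], [0.05, 0.0354, 0.0027, 0.0166, -0.0, -0.0, -0.004], [0.05, 0.0354, 0.0028, 0.0167, -0.001, -0.001, -0.005]]
end [ 0.534  -0.0286  0.2   ]
```

View pics/wrist2.png

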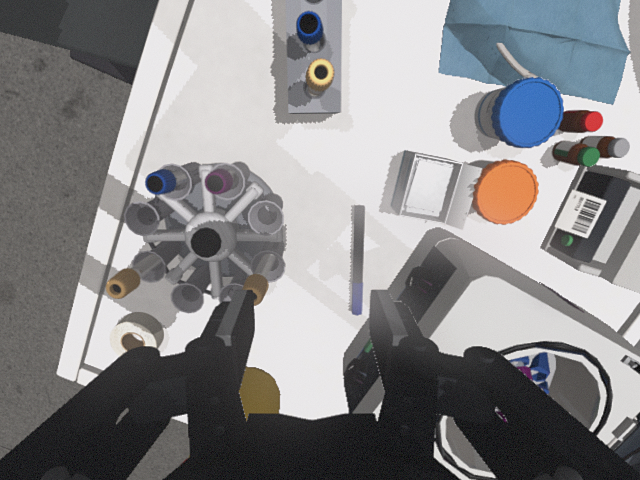

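```bash
cat > chk.py <<'E'
from h import *
import sys
c=load(sys.argv[1]); P=cloud(c); z=cv2.medianBlur(P[...,2].astype(np.float32),3)
m=((z>0.095)&(z<.145)).astype(np.uint8)
n,l,st,ce=cv2.connectedComponentsWithStats(m)
for i in range(1,n):
    if not 60<st[i,4]<3000: continue
    zz=z[l==i]; t=np.percentile(zz,80); q=(l==i)&(abs(z-t)<0.003)
    if q.sum()<30: continue
    uv=np.argwhere(q)[:,::-1]; cc,r=cv2.minEnclosingCircle(uv.astype(np.float32))
    print('cap',ce[i].round(1),st[i,4],'P',P[q].mean(0).round(4),'circ',onplane(c,cc,t)[0].round(4),round(r*2*(c['xyz'][2]-t)/c['K'][0,0]*1e3,1))
m=((z>0.066)&(z<.09)).astype(np.uint8)
n,l,st,ce=cv2.connectedComponentsWithStats(m)
for i in range(1,n):
    if not 200<st[i,4]<4000: continue
    uv=np.argwhere(l==i)[:,::-1]; cc,r=cv2.minEnclosingCircle(uv.astype(np.float32)); h=np.percentile(z[l==i],80)
    print('ring',np.round(cc,1),st[i,4],onplane(c,cc,h)[0].round(4),'r',round(r*(c['xyz'][2]-h)/c['K'][0,0]*1e3,1))
E
python3 chk.py wrist2.npz
```

```text
cap [309.3  26.6] 710 P [0.5103 0.0013 0.1098] circ [0.5102 0.0011 0.1099] 21.8
cap [320.   74.6] 755 P [ 0.532  -0.0273  0.1352] circ [ 0.532  -0.0269  0.1342] 20.2
cap [160.2 182.1] 625 P [ 0.4472 -0.1504  0.1131] circ [ 0.447  -0.1507  0.1128] 18.7
cap [218.7 181.1] 543 P [ 0.4904 -0.1304  0.113 ] circ [ 0.4904 -0.1305  0.1127] 17.6
cap [125.3 281.2] 861 P [ 0.4498 -0.2363  0.1364] circ [ 0.45   -0.2361  0.1367] 16.2
cap [257.6 284.7] 591 P [ 0.5527 -0.1943  0.136 ] circ [ 0.5505 -0.1964  0.1362] 16.3
cap [366.1 392.2] 1330 P [ 0.6901 -0.2556  0.1267] circ [ 0.6905 -0.2579  0.1228] 25.6
cap [458.4 453.8] 2003 P [ 0.7905 -0.2782  0.1371] circ [ 0.794  -0.2633  0.1365] 62.1
ring [173.3 181.3] 535 [ 0.4485 -0.1549  0.0756] r 16.6
ring [226.8 180.5] 493 [ 0.492  -0.1348  0.0756] r 16.5
ring [265.7 217.6] 680 [ 0.5361 -0.152   0.0753] r 16.0
ring [614.2 241. ] 1774 [ 0.8374 -0.0354  0.0877] r 39.6
ring [141.5 218.8] 639 [ 0.432  -0.2003  0.0753] r 16.2
ring [205.9 241.9] 706 [ 0.4949 -0.1943  0.0809] r 13.1
ring [514.  313.9] 1642 [ 0.793  -0.1387  0.0859] r 96.4
ring [148. 267.] 610 [ 0.4514 -0.2437  0.0761] r 15.6
ring [267.8 266.2] 580 [ 0.5559 -0.1952  0.0756] r 15.4
ring [187.4 297.5] 544 [ 0.4963 -0.2593  0.0751] r 15.0
ring [357.5 360. ] 409 [ 0.6759 -0.2477  0.0867] r 19.9
ring [546.8 376.4] 855 [ 0.8696 -0.1865  0.087 ] r 22.5
ring [255.5 405.5] 261 [ 0.6052 -0.3511  0.0797] r 13.7
```

```bash
python3 -c "
from h import *
go((.533,-.028,.19,115.1),(.533,-.028,.103,115.1))"
```

```text
t 1.85 at [ 0.571  -0.1285  0.2499] psi 114.32 tilt 0.1 op 49.6 F [ 0.5 -1.4 -1. ] j [-0.29  0.31  1.45 -0.    1.38 -0.72]
[[0.05, 0.0357, 0.0023, 0.02, -0.001, -0.0, -0.005], [0.05, 0.0357, 0.0024, 0.02, -0.0, -0.0, -0.004], [0.05, 0.0357, 0.0026, 0.02, -0.001, -0.001, -0.005], [0.05, 0.0, -0.0, 0.0435, 0.0, 0.0, 0.0], [0.05, 0.0001, -0.0, 0.0435, 0.0, 0.0, 0.0]]
end [ 0.533 -0.028  0.103]
```

>>> play_rows --pt "0.05 0.036 0.0025 0.015 0 0 -0.005" --pt "0.05 0.036 0.0025 0.02 0 0 -0.004" --pt "0.05 0.035 0.0025 0.02 0 0 -0.005" --pt "0.05 0 0 0.005 0 0 0" --pt "0.05 0 0 0.04 0 0 0" --pt "0.05 0 0 0.03 0 0 0" --pt "0.05 0 0 0.01 0 0 0" --pt "0.05 0 0 0 0 0 0"

```text
time: 2.65
position: [0.5327, -0.0292, 0.1095]
ee_rot: [0.537, 0.844, -0.001, -0.001]
ft_force: [0.0, 0.8, 0.5]
opening: 0.589
```

```bash
python3 -c "
from h import *
go((.533,-.028,.103,115.1))"
```

```text
t 2.65 at [ 0.5327 -0.0292  0.1095] psi 115.04 tilt 0.18 op 50.3 F [0.  0.8 0.5] j [-0.13  0.38  1.75 -0.    1.02 -0.57]
[[0.05, 0.0009, 0.0008, 0.0065, -0.003, -0.001, -0.001]]
end [ 0.533 -0.028  0.103]
```

>>> play_rows --pt "0.05 0.001 0.001 0.006 0 0 0" --pt "0.035 0 0 0 0 0 0" --pt "0.025 0 0 0 0 0 0" --pt "0.015 0 0 0 0 0 0" --pt "0.01 0 0 0 0 0 0" --pt "0.01 0 0 0 0 0 0" --pt "0.01 0 0 0 0 0 0"

```text
time: 3.35
position: [0.5347, -0.0269, 0.1053]
ee_rot: [0.536, 0.844, 0.0, 0.001]
ft_force: [-1.5, -2.1, 5.2]
opening: 0.202
```

```bash
python3 -c "
from h import *
go((.533,-.028,.2,115.1))"
```

```text
t 3.35 at [ 0.5347 -0.0269  0.1053] psi 115.17 tilt 0.07 op 17.3 F [-1.5 -2.1  5.2] j [-0.13  0.38  1.76 -0.    1.   -0.57]
[[0.05, -0.0001, -0.0006, -0.0316, 0.0, 0.0, 0.0], [0.05, -0.0002, -0.0007, -0.0316, 0.0, 0.0, 0.001], [0.05, -0.0001, -0.0006, -0.0315, 0.001, 0.001, 0.0]]
end [ 0.533 -0.028  0.2  ]
```

>>> play_rows --pt "0.01 0 0 -0.02 0 0 0" --pt "0.01 0 0 -0.04 0 0 0" --pt "0.01 0 0 -0.045 0 0 0" --pt "0.01 0 0 -0.035 0 0 0" --pt "0.01 0 0 -0.01 0 0 0" --pt "0.01 0 0 0 0 0 0" --pt "0.01 0 0 0 0 0 0"

```text
time: 4.05
position: [0.5334, -0.0264, 0.2531]
ee_rot: [0.536, 0.844, -0.0, -0.001]
ft_force: [-0.3, -0.4, -0.5]
opening: 0.199
```

```bash
python3 -c "
from h import *
snap('scene',3); snap('wrist',3); go((.533,-.028,.25,115.1))"
```

```text
t 4.15 at [ 0.533  -0.0264  0.2523] psi 115.15 tilt 0.25 op 17.1 F [-0.5  0.5 -0.7] j [-0.13  0.24  1.56  0.    1.36 -0.57]
[[0.05, -0.0015, -0.0006, 0.0023, -0.004, -0.002, 0.001]]
end [ 0.533 -0.028  0.25 ]
```

View pics/scene3.png

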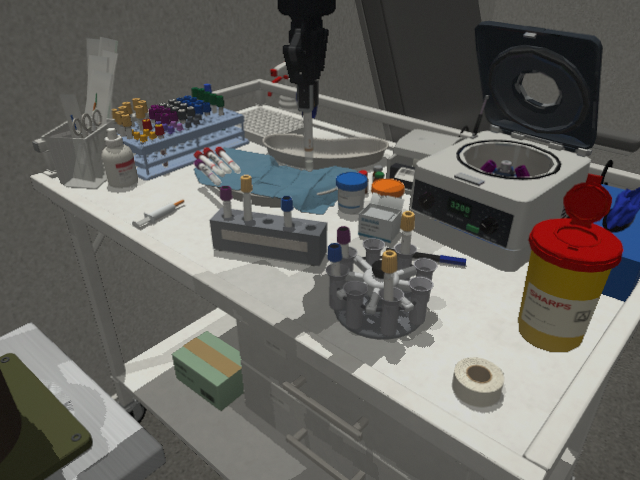

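View pics/wrist3.png

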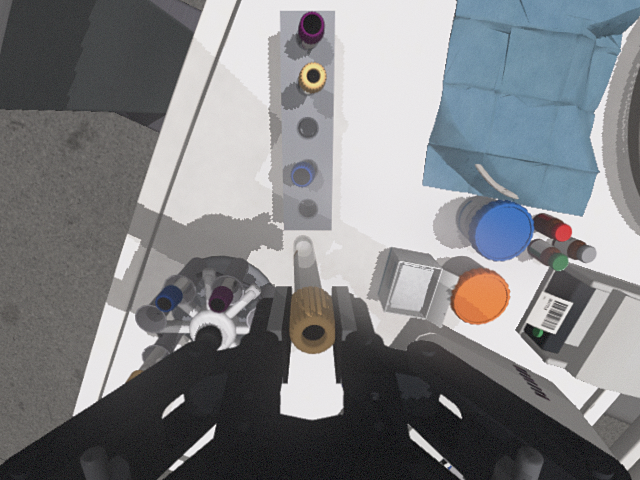

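```bash
cat > held.py <<'E'
# usage: held.py wristfile  zbot(below tcp)  u v(bottom sphere centre) u v (cap top centre) cap_top_above_tcp
from h import *
import sys
from station import bot
c=load(sys.argv[1]); a=[float(x) for x in sys.argv[2:]]
s=bot.observe(); p=s['position']; r=R.from_quat(s['ee_rot'])
print('axis px: tip',project(c,p+r.apply([0,0,a[0]]))[0].round(1),'cap top',project(c,p+r.apply([0,0,-a[5]]))[0].round(1))
b=onplane(c,[a[1:3]],p[2]-a[0])[0]; t=onplane(c,[a[3:5]],p[2]+a[5])[0]
print('bottom tool xy',r.inv().apply(b-p).round(4),'top',r.inv().apply(t-p).round(4),'bottom world off',(b-p).round(4))
E
python3 held.py wrist3.npz .086 303 245 314 333 .029
python3 -c "
import cv2
a=cv2.imread('pics/wrist3.png')[220:370,240:390];cv2.imwrite('pics/w3z.png',cv2.resize(a,None,fx=4,fy=4))
a=cv2.imread('pics/scene3.png')[70:190,250:370];cv2.imwrite('pics/s3z.png',cv2.resize(a,None,fx=4,fy=4))"
```

```text
axis px: tip [312.1 241.2] cap top [312.7 341.9]
bottom tool xy [-0.0027 -0.0061  0.086 ] top [ 0.0038  0.0005 -0.029 ] bottom world off [-0.0048 -0.005  -0.086 ]
```

View pics/w3z.png

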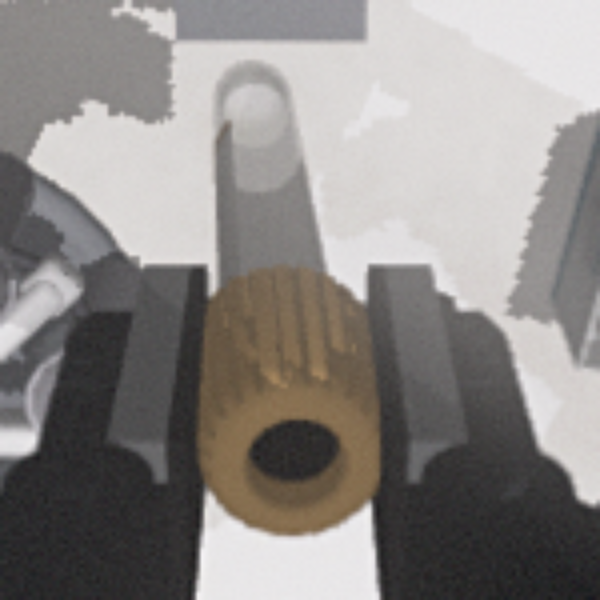

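View pics/s3z.png

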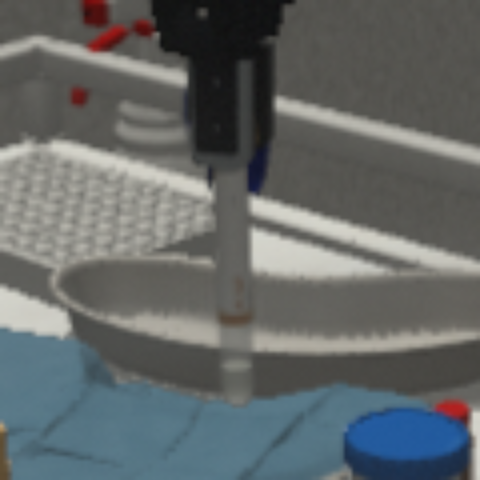

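```bash
python3 - <<'E'
from h import *
from station import bot
s=bot.observe();p=s['position'];r=R.from_quat(s['ee_rot'])
c=load('scene3.npz')
for off in ([0,0],[-.0027,-.0061],[0,-.006],[-.003,0]):
  print(off,((project(c,[p+r.apply([off[0]*f,off[1]*f,zz]) for zz,f in ((0.005,.2),(.086,1))])-[250,70])*4).round(1).tolist())
E
```

```text
[0, 0] [[225.5, 173.3], [228.3, 382.7]]
[-0.0027, -0.0061] [[225.9, 174.5], [230.2, 389.7]]
[0, -0.006] [[224.5, 174.4], [223.5, 388.8]]
[-0.003, 0] [[227.1, 173.5], [235.8, 383.6]]
```

```bash
python3 - <<'E'
import re
s=open('h.py').read()
s=s.replace("def plan(pos,rot,tgt,psi_deg,op,","def plan(pos,rot,tgt,psi_deg,op,Q=None,").replace("Rt=tool(np.radians(psi_deg));","Rt=tool(np.radians(psi_deg))*(R.from_rotvec(Q) if Q is not None else R.identity());") if 0 else s.replace("smax=0.045","Q=None,smax=0.045").replace("Rt=tool(np.radians(psi_deg));","Rt=tool(np.radians(psi_deg))*(R.from_rotvec(Q) if Q is not None else R.identity());")
open('h.py','w').write(s)
from h import *
Q=[-.057,.0565,0]
Rt=tool(np.radians(137.3))*R.from_rotvec(Q)
b=Rt.apply([-.0035,-.0057,.090]); print('bottom off',b)
cup=np.array([.537,-.152,.11]); t=cup-b; print(t)
go((.535,-.06,.25,125),(*t,137.3),op=.01,Q=Q)
E
```

```text
bottom off [-0.00155186  0.00066918 -0.09023239]
[ 0.53855186 -0.15266918  0.20023239]
t 4.15 at [ 0.533  -0.0264  0.2523] psi 115.15 tilt 0.25 op 17.1 F [-0.5  0.5 -0.7] j [-0.13  0.24  1.56  0.    1.36 -0.57]
[[0.01, -0.0156, -0.0062, 0.0011, -0.028, 0.029, -0.086], [0.01, -0.0151, -0.0076, 0.0005, -0.027, 0.03, -0.086], [0.01, -0.0269, -0.0176, 0.0141, 0.004, 0.004, -0.071], [0.01, -0.0256, -0.0194, 0.0141, 0.004, 0.004, -0.071], [0.01, -0.0242, -0.0211, 0.014, 0.004, 0.004, -0.072]]
end [ 0.5386 -0.1527  0.2003]
```

>>> play_rows --pt "0.01 -0.0155 -0.006 0 -0.028 0.029 -0.086" --pt "0.01 -0.015 -0.0075 0 -0.027 0.03 -0.086" --pt "0.01 -0.027 -0.0175 0.0 0.004 0.004 -0.071" --pt "0.01 -0.0255 -0.0195 0.014 0.004 0.004 -0.071" --pt "0.01 -0.024 -0.021 0.014 0.004 0.004 -0.072" --pt "0.01 0 0 0.015 0 0 0" --pt "0.01 0 0 0 0 0 0" --pt "0.01 0 0 0 0 0 0"

```text
time: 4.95
position: [0.5392, -0.1518, 0.202]
ee_rot: [0.364, 0.931, 0.037, -0.016]
ft_force: [-0.4, -0.3, 0.0]
opening: 0.201
```

```bash
python3 -c "
from h import *
snap('scene',4); snap('wrist',4); go((.5386,-.1527,.2,137.3),Q=[-.057,.0565,0])
a=cv2.imread('pics/wrist4.png')[170:370,215:415];cv2.imwrite('pics/w4z.png',cv2.resize(a,None,fx=3,fy=3))
a=cv2.imread('pics/scene4.png')[130:350,270:490];cv2.imwrite('pics/s4z.png',cv2.resize(a,None,fx=2.5,fy=2.5))"
```

```text
t 5.05 at [ 0.5402 -0.1518  0.2036] psi 137.44 tilt 4.57 op 17.5 F [ 0.1 -0.4  0.1] j [-0.4   0.32  1.56  0.08  1.29 -1.25]
[[0.05, 0.0004, -0.002, 0.0035, 0.002, 0.003, 0.001]]
end [ 0.5386 -0.1528  0.2   ]
```

View pics/w4z.png

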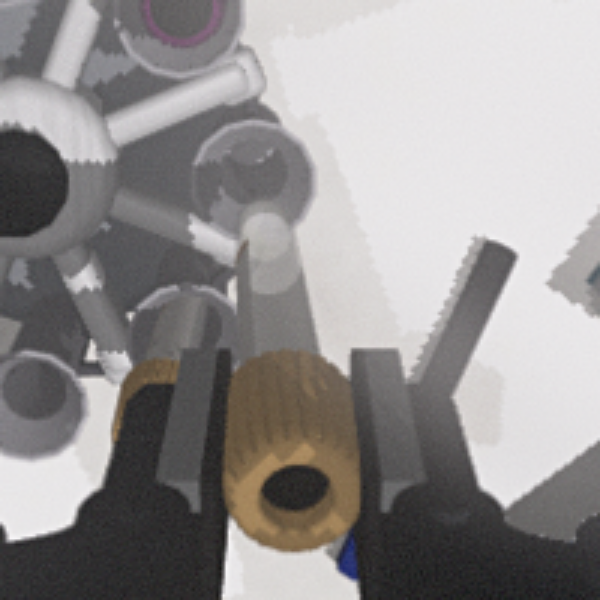

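View pics/s4z.png

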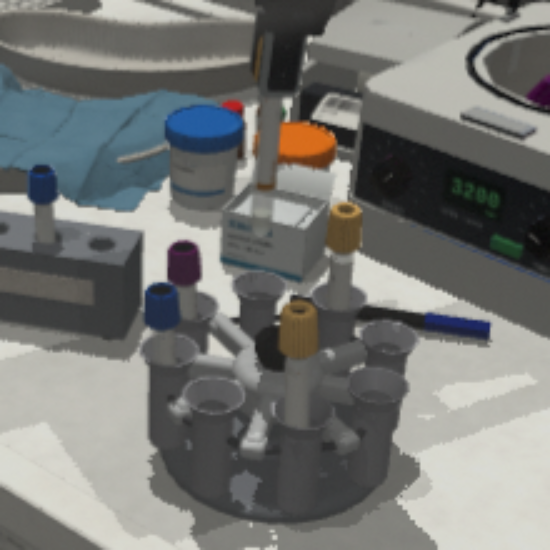

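```bash
cat > held2.py <<'E'
# wristfile bu bv  tu tv  cu cv  L capAboveTCP : tilt and offsets, all in the wrist camera
from h import *
import sys
from station import bot
c=load(sys.argv[1]); bu,bv,tu,tv,cu,cv_,L,ca=[float(x) for x in sys.argv[2:10]]
s=bot.observe(); p=s['position']; r=R.from_quat(s['ee_rot'])
t=onplane(c,[[tu,tv]],p[2]+ca)[0]
# sphere centre of bottom 7mm above end
b=onplane(c,[[bu,bv]],p[2]+ca-L+.007)[0]
q=onplane(c,[[cu,cv_]],.075)[0]
d=b-t; print('top',t.round(4),'bottom',b.round(4),'cup',q.round(4))
print('lean world (deg)',np.degrees(d[:2]/-d[2]).round(2),'bottom->cup',(q-b)[:2].round(4),'bot-tcp',(b-p).round(4))
dt=r.inv().apply(d); dt/=dt[2]; print('tube dir tool',dt.round(4))
E
python3 held2.py wrist4.npz 303.7 248.7 312.3 335.7 299.3 229 .122 .031
python3 chk.py wrist4.npz | grep ring
```

```text
top [ 0.5363 -0.1513  0.2346] bottom [ 0.5389 -0.1519  0.1196] cup [ 0.5358 -0.1514  0.075 ]
lean world (deg) [ 1.27 -0.32] bottom->cup [-0.0031  0.0005] bot-tcp [-0.0014 -0.     -0.084 ]
tube dir tool [-0.0736 -0.0485  1.    ]
ring [213.2 148.7] 712 [ 0.4482 -0.1555  0.0754] r 17.8
ring [274.4 173. ] 885 [ 0.4915 -0.1353  0.0754] r 17.0
ring [155.5 174.5] 1093 [ 0.4317 -0.2001  0.0753] r 17.8
ring [138. 232.] 891 [ 0.4517 -0.2428  0.0759] r 17.0
ring [299.3 230. ] 722 [ 0.5363 -0.1519  0.0754] r 16.0
ring [218.6 230.2] 1059 [ 0.4932 -0.1954  0.0809] r 13.8
ring [276.2 281.5] 556 [ 0.5545 -0.1945  0.076 ] r 15.3
ring [167.5 285. ] 844 [ 0.4964 -0.2596  0.0753] r 16.0
ring [223.6 305. ] 782 [ 0.5395 -0.24    0.0754] r 15.2
ring [457.  342.5] 771 [ 0.6998 -0.1208  0.0847] r 25.0
ring [606.2 375.3] 1993 [ 0.8338 -0.0381  0.0879] r 32.7
```

```bash
python3 -c "
from h import *
go((.5375,-.1517,.2,137.3),(.5375,-.1517,.14,137.3,4),(.5375,-.1517,.118,137.3,2),(.5375,-.1517,.11,137.3,2),Q=[-.057,.0565,0],op=.01)"
```

```text
t 5.05 at [ 0.5402 -0.1518  0.2036] psi 137.44 tilt 4.57 op 17.5 F [ 0.1 -0.4  0.1] j [-0.4   0.32  1.56  0.08  1.29 -1.25]
[[0.01, 0.0019, -0.002, 0.0036, 0.002, 0.003, 0.001], [0.01, -0.0008, -0.0009, 0.0149, 0.0, 0.0, 0.0], [0.01, -0.0009, -0.0008, 0.015, 0.0, 0.0, 0.0], [0.01, -0.0008, -0.0009, 0.0149, 0.0, 0.0, 0.0], [0.01, -0.0009, -0.0008, 0.015, 0.0, 0.0, 0.0], [0.01, -0.0006, -0.0006, 0.011, 0.0, 0.0, 0.0], [0.01, -0.0006, -0.0007, 0.0109, 0.0, 0.0, 0.0], [0.01, -0.0002, -0.0002, 0.004, 0.0, 0.0, 0.0]]
[[0.01, -0.0003, -0.0002, 0.004, 0.0, 0.0, 0.0]]
end [ 0.5375 -0.1517  0.11  ]
```

>>> play_rows --pt "0.01 0.002 -0.002 0.0035 0 0 0" --pt "0.01 0 0 0 0 0 0" --pt "0.01 -0.0009 -0.0009 0.015 0 0 0" --pt "0.01 -0.0009 -0.0009 0.015 0 0 0" --pt "0.01 -0.0009 -0.0009 0.015 0 0 0" --pt "0.01 -0.0005 -0.0005 0.01 0 0 0" --pt "0.01 0 0 0 0 0 0"

```text
time: 5.75
position: [0.5367, -0.1518, 0.1437]
ee_rot: [0.364, 0.931, 0.037, -0.015]
ft_force: [0.2, -0.8, -0.6]
opening: 0.199
```

```bash
python3 -c "
from h import *
go((.5375,-.1517,.125,137.3,3),(.5375,-.1517,.11,137.3,3),Q=[-.057,.0565,0],op=.01)"
```

```text
t 5.75 at [ 0.5367 -0.1518  0.1437] psi 137.42 tilt 4.61 op 17.0 F [ 0.2 -0.8 -0.6] j [-0.4   0.38  1.64  0.08  1.15 -1.26]
[[0.01, -0.0005, -0.0002, 0.0062, 0.0, 0.0, 0.0], [0.01, -0.0005, -0.0001, 0.0062, 0.001, 0.001, 0.0], [0.01, -0.0005, -0.0002, 0.0063, 0.0, 0.0, 0.001], [0.01, -0.0003, -0.0003, 0.005, 0.0, 0.0, -0.0], [0.01, -0.0003, -0.0003, 0.005, 0.0, 0.0, -0.0], [0.01, -0.0003, -0.0002, 0.0049, 0.0, 0.0, -0.0]]
end [ 0.5376 -0.1517  0.11  ]
```

Bottom is now in the cup's bore with no contact force. Continue gently.

>>> play_rows --pt "0.01 -0.0004 -0.0003 0.007 0 0 0" --pt "0.01 -0.0004 -0.0003 0.007 0 0 0" --pt "0.01 -0.0003 -0.0003 0.006 0 0 0" --pt "0.01 -0.0003 -0.0003 0.006 0 0 0" --pt "0.01 -0.0002 -0.0002 0.004 0 0 0" --pt "0.01 0 0 0 0 0 0"

```text
time: 6.35
position: [0.5373, -0.1519, 0.1139]
ee_rot: [0.364, 0.931, 0.037, -0.015]
ft_force: [0.4, -1.2, 0.1]
opening: 0.2
```

>>> play_rows --pt "0.01 -0.0001 -0.0001 0.002 0 0 0" --pt "0.01 -0.0001 -0.0001 0.002 0 0 0" --pt "0.01 -0.0001 -0.0001 0.0015 0 0 0" --pt "0.01 0 0 0.0 0 0 0"

```text
time: 6.75
position: [0.5379, -0.152, 0.1091]
ee_rot: [0.364, 0.931, 0.037, -0.014]
ft_force: [0.4, 0.7, -0.3]
opening: 0.201
```

>>> play_rows --pt "0.01 0 0 0.0015 0 0 0" --pt "0.01 0 0 0.0015 0 0 0" --pt "0.01 0 0 0.001 0 0 0" --pt "0.01 0 0 0.0 0 0 0"

```text
time: 7.15
position: [0.5396, -0.1526, 0.108]
ee_rot: [0.364, 0.931, 0.037, -0.012]
ft_force: [-2.1, -0.0, 14.8]
opening: 0.202
```

>>> play_rows --pt "0.01 0 0 -0.002 0 0 0" --pt "0.022 0 0 0 0 0 0" --pt "0.03 0 0 0 0 0 0" --pt "0.038 0 0 0 0 0 0" --pt "0.042 0 0 0 0 0 0" --pt "0.042 0 0 0 0 0 0"

```text
time: 7.75
position: [0.5376, -0.1518, 0.1068]
ee_rot: [0.364, 0.931, 0.037, -0.014]
ft_force: [-0.1, 0.9, 0.0]
opening: 0.491
```

```bash
python3 -c "
from h import *
s=snap('wrist',5)
go((.5386,-.152,.19,137.3),(.54,-.09,.25,120),Q=[0,0,0],op=.05)"; python3 chk.py wrist5.npz|grep cap
```

```text
t 7.8 at [ 0.5377 -0.1518  0.1069] psi 137.41 tilt 4.57 op 41.7 F [-0.1 -0.7 -0.6] j [-0.4   0.42  1.69  0.08  1.07 -1.27]
[[0.05, 0.0018, 0.0027, -0.0414, 0.03, -0.027, 0.0], [0.05, 0.0007, 0.0014, -0.0415, 0.029, -0.027, 0.0], [0.05, 0.0137, 0.0155, -0.02, 0.0, 0.0, 0.101], [0.05, 0.0152, 0.0141, -0.02, 0.0, 0.0, 0.101], [0.05, 0.0165, 0.0125, -0.02, 0.0, 0.0, 0.1]]
end [ 0.54   -0.0899  0.25  ]
cap [541.2  15.4] 1862 P [ 0.5123 -0.002   0.1095] circ [ 0.5104 -0.0006  0.1095] 18.9
cap [158.8 150. ] 2431 P [ 0.4471 -0.1503  0.1128] circ [ 0.4472 -0.1503  0.1129] 19.7
cap [270.  193.8] 1810 P [ 0.4896 -0.1307  0.113 ] circ [ 0.4896 -0.1306  0.1131] 18.0
cap [ 24.6 304.4] 2557 P [ 0.4537 -0.2304  0.1297] circ [ 0.4519 -0.2343  0.1293] 15.6
```

View pics/wrist5.png

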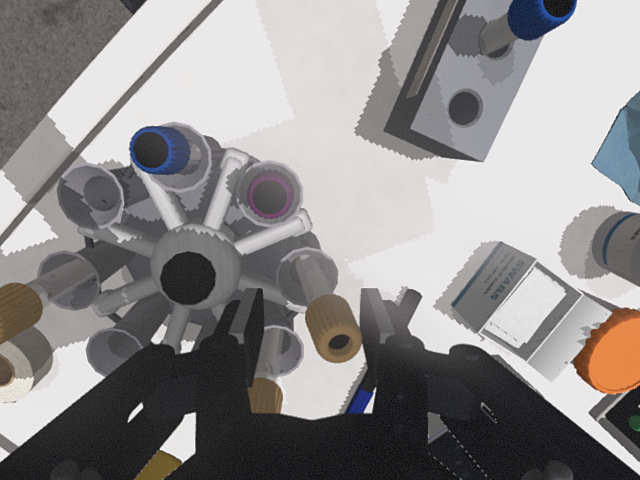

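```bash
python3 -c "
from h import *
go((.5377,-.1518,.18,137.3),op=.042,Q=[-.057,.0565,0])
from station import bot
s=bot.observe()
p=np.array([.5377,-.1518,.18]); r=tool(np.radians(137.3))*R.from_rotvec([-.057,.0565,0])
a,p,r=plan(p,r,[.525,-.08,.21],122,.05); b,p,r=plan(p,r,[.511,.0005,.19],115.1,.05); cc,p,r=plan(p,r,[.511,.0005,.083],115.1,.05)
show(a+b+cc)"
```

```text
t 7.8 at [ 0.5377 -0.1518  0.1069] psi 137.41 tilt 4.57 op 41.7 F [-0.1 -0.7 -0.6] j [-0.4   0.42  1.69  0.08  1.07 -1.27]
[[0.042, 0.002, 0.0022, -0.0364, 0.001, 0.001, 0.0], [0.042, 0.002, 0.0021, -0.0365, 0.001, 0.002, 0.0]]
end [ 0.5377 -0.1518  0.18  ]
[[0.05, 0.0298, 0.0228, -0.0121, 0.025, -0.032, 0.133], [0.05, 0.0321, 0.0185, -0.0135, 0.024, -0.032, 0.134], [0.05, 0.0378, 0.0154, 0.01, 0.0, 0.0, 0.06], [0.05, 0.0387, 0.013, 0.01, 0.0, 0.0, 0.06], [0.05, 0.0, 0.0, 0.0357, 0.0, 0.0, 0.0], [0.05, 0.0, 0.0, 0.0356, 0.0, 0.0, 0.0], [0.05, 0.0001, 0.0, 0.0357, 0.0, 0.0, 0.0]]
```

>>> play_rows --pt "0.042 0.002 0.002 -0.036 0 0 0" --pt "0.042 0.002 0.002 -0.036 0 0 0" --pt "0.05 0.03 0.023 -0.012 0.025 -0.032 0.133" --pt "0.05 0.032 0.0185 -0.0135 0.024 -0.032 0.134" --pt "0.05 0.038 0.0155 0.01 0 0 0.06" --pt "0.05 0.0385 0.013 0.01 0 0 0.06" --pt "0.05 0 0 0 0 0 0" --pt "0.05 0 0 0 0 0 0"

```text
time: 8.6
position: [0.51, -0.0023, 0.1878]
ee_rot: [0.529, 0.848, 0.002, 0.001]
ft_force: [0.1, -1.0, 1.0]
opening: 0.584
```

```bash
python3 -c "
from h import *
go((.511,.0005,.19,115.1),(.511,.0005,.083,115.1))
s=snap('wrist',6); snap('top',6)"; python3 chk.py wrist6.npz; python3 chk.py top6.npz|grep cap
```

```text
t 8.6 at [ 0.51   -0.0023  0.1878] psi 116.08 tilt 0.26 op 49.9 F [ 0.1 -1.   1. ] j [-0.09  0.25  1.7   0.    1.18 -0.55]
[[0.05, 0.0021, 0.0021, -0.0022, 0.004, -0.001, 0.017], [0.05, -0.0, -0.0, 0.0357, 0.0, -0.0, 0.0], [0.05, -0.0, -0.0, 0.0357, 0.0, -0.0, 0.0], [0.05, -0.0, -0.0, 0.0356, 0.0, -0.0, 0.0]]
end [5.11e-01 5.00e-04 8.30e-02]
cap [331.1  59. ] 975 P [0.4711 0.1031 0.1105] circ [0.4713 0.1031 0.1101] 20.4
cap [332.7 125.2] 1094 P [0.4877 0.07   0.1346] circ [0.4876 0.0703 0.1344] 19.2
cap [314.9 235.9] 762 P [0.5096 0.0025 0.1098] circ [0.5096 0.0026 0.1098] 17.0
cap [266.6 407.6] 155 P [ 0.5395 -0.1449  0.1029] circ [ 0.5399 -0.1459  0.1039] 10.0
cap [463.9 460.7] 1480 P [ 0.7057 -0.111   0.1257] circ [ 0.7084 -0.1145  0.125 ] 18.1
ring [166.5 347.5] 372 [ 0.4466 -0.145   0.0784] r 12.3
ring [263.  390.5] 786 [ 0.5356 -0.15    0.0775] r 13.0
ring [619.6 416.8] 1486 [ 0.8393 -0.0357  0.0876] r 25.0
ring [441.7 431.9] 491 [ 0.6942 -0.1167  0.0866] r 12.4
ring [178.8 452.8] 426 [ 0.4938 -0.2567  0.075 ] r 11.1
cap [293.6  17.7] 1553 P [ 0.9101 -0.0113  0.0993] circ [ 0.9
[... 328 characters left out ...]
c [ 0.5938 -0.374   0.141 ] 81.5
cap [ 14.5 191.2] 96 P [0.5869 0.4559 0.1116] circ [0.5887 0.461  0.1016] 17.7
cap [400.1 220.3] 134 P [ 0.552  -0.1978  0.1359] circ [ 0.5517 -0.1977  0.1361] 16.9
cap [369.9 224. ] 132 P [ 0.5433 -0.1447  0.1543] circ [ 0.5454 -0.1468  0.1356] 17.4
cap [236.6 255.1] 121 P [0.4883 0.0677 0.1426] circ [0.4901 0.0685 0.1335] 18.9
cap [358.5 257. ] 98 P [ 0.4915 -0.1314  0.1116] circ [ 0.4918 -0.1309  0.1117] 16.9
cap [217.5 264.6] 115 P [0.4724 0.0992 0.1283] circ [0.4726 0.102  0.1094] 18.2
cap [424.3 282.8] 133 P [ 0.4505 -0.2378  0.1355] circ [ 0.4506 -0.2374  0.1357] 17.9
cap [369.4 283.2] 111 P [ 0.4481 -0.1485  0.1314] circ [ 0.4483 -0.1507  0.1119] 17.4
```

View pics/wrist6.png

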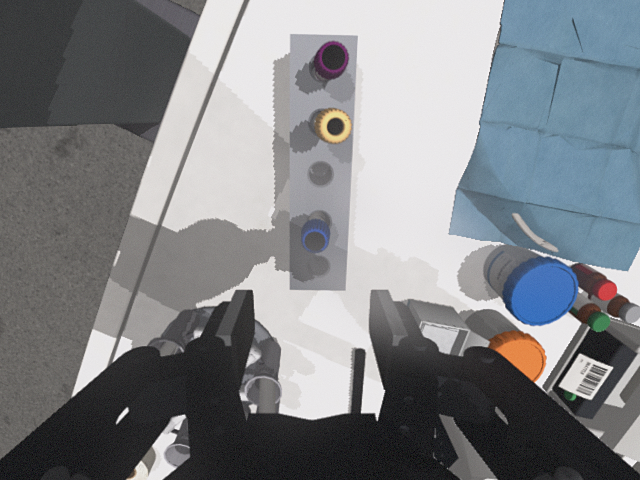

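>>> play_rows --pt "0.05 0.002 0.0015 0 0.003 0 0.015" --pt "0.05 0 0 0.04 0 0 0" --pt "0.05 0 0 0.04 0 0 0" --pt "0.05 0 0 0.02 0 0 0" --pt "0.05 0 0 0.004 0 0 0" --pt "0.04 0 0 0 0 0 0" --pt "0.04 0 0 0 0 0 0"

```text
time: 9.4
position: [0.5124, -0.0011, 0.0851]
ee_rot: [0.537, 0.843, 0.002, 0.001]
ft_force: [0.2, 0.3, 0.2]
opening: 0.47
```

```bash
python3 -c "
from h import *
go((.5106,.001,.083,115.1))"
```

```text
t 9.4 at [ 0.5124 -0.0011  0.0851] psi 114.99 tilt 0.23 op 40.2 F [0.2 0.3 0.2] j [-0.09  0.38  1.83  0.    0.93 -0.52]
[[0.05, 0.0027, -0.0008, 0.0021, 0.004, -0.0, -0.002]]
end [0.5106 0.001  0.083 ]
```

>>> play_rows --pt "0.035 0.0025 -0.001 0.002 0 0 0" --pt "0.028 0 0 0 0 0 0" --pt "0.02 0 0 0 0 0 0" --pt "0.015 0 0 0 0 0 0" --pt "0.01 0 0 0 0 0 0" --pt "0.01 0 0 0 0 0 0" --pt "0.01 0 0 0 0 0 0"

```text
time: 10.1
position: [0.5098, 0.0014, 0.0825]
ee_rot: [0.537, 0.844, 0.002, 0.001]
ft_force: [-0.2, 0.8, 4.7]
opening: 0.198
```

>>> play_rows --pt "0.01 0 0 -0.02 0 0 0" --pt "0.01 0 0 -0.045 0 0 0" --pt "0.01 0 0 -0.045 0 0 0" --pt "0.01 0 0 -0.035 0 0 0" --pt "0.01 0 0 -0.01 0 0 0" --pt "0.01 0 0 0 0 0 0" --pt "0.01 0 0 0 0 0 0"

```text
time: 10.8
position: [0.5075, 0.0011, 0.2353]
ee_rot: [0.537, 0.844, 0.0, -0.001]
ft_force: [0.2, -0.4, -0.1]
opening: 0.197
```

```bash
python3 -c "
from h import *
snap('wrist',7); go((.5106,.001,.23,115.1))
a=cv2.imread('pics/wrist7.png')[200:370,230:400];cv2.imwrite('pics/w7z.png',cv2.resize(a,None,fx=4,fy=4))"
```

```text
t 10.85 at [0.5071 0.0011 0.2348] psi 115.04 tilt 0.22 op 16.9 F [-0.5  0.5  0.4] j [-0.08  0.21  1.64  0.    1.3  -0.52]
[[0.05, -0.0016, 0.0031, 0.0048, -0.002, -0.003, -0.001]]
end [0.5106 0.001  0.23  ]
```

View pics/w7z.png

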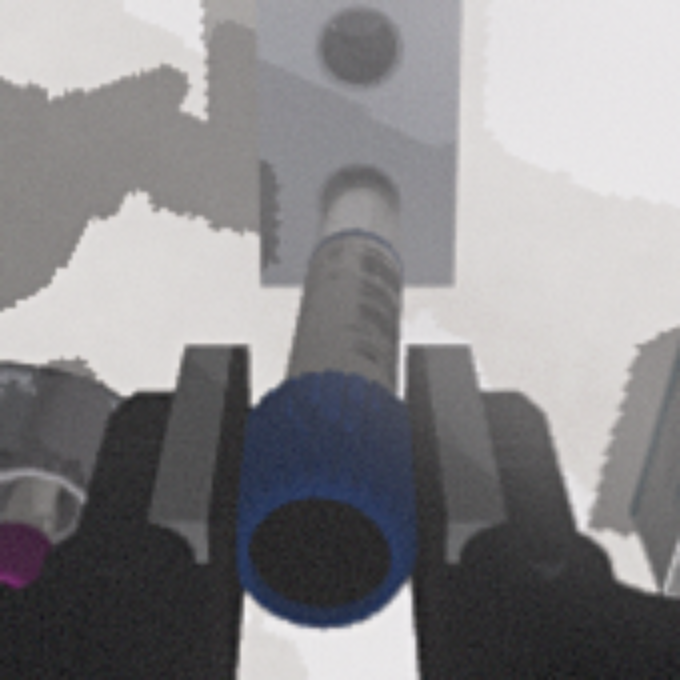

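```bash
python3 held2.py wrist7.npz 320.3 253.7 310 338.5 300 200 .098 .0275; python3 -c "
from h import *
c=load('wrist7.npz')
a=c['p'][200:300,270:370].astype(float).mean(2)
b=cv2.createCLAHE(4,(4,4)).apply(a.astype(np.uint8)); cv2.imwrite('pics/w7y.png',cv2.resize(b,None,fx=6,fy=6,interpolation=cv2.INTER_CUBIC))"
```

```text
top [0.5064 0.0008 0.2623] bottom [0.5119 0.0028 0.1713] cup [0.4927 0.0078 0.075 ]
lean world (deg) [3.45 1.28] bottom->cup [-0.0192  0.005 ] bot-tcp [ 0.0048  0.0017 -0.0635]
tube dir tool [-0.0087  0.0658  1.    ]
```

View pics/w7y.png

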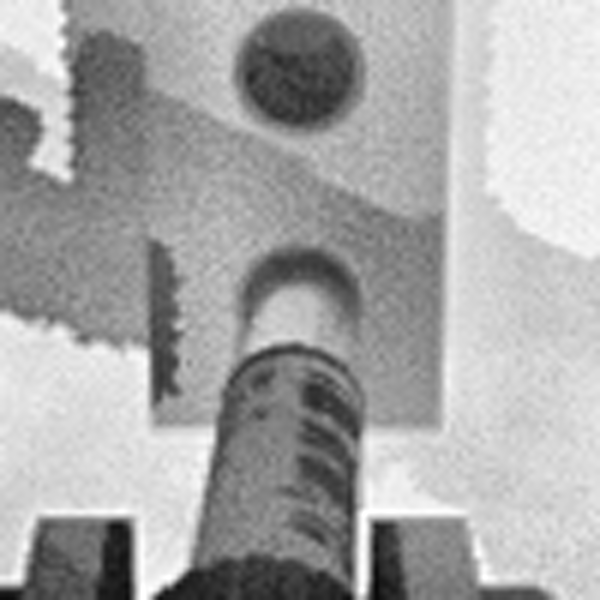

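```bash
python3 - <<'E'
from h import *
Q=[.066,.025,0]
Rt=tool(np.radians(47.3))*R.from_rotvec(Q)
b=Rt.apply([-.002,.0051,.0705]); t=np.array([.540,-.240,.115])-b; print(b,t)
go((*(t+[0,0,.045]),47.3),(*t,47.3),op=.01,Q=Q)
E
```

```text
[ 0.00016319 -0.00046918 -0.07071077] [ 0.53983681 -0.23953082  0.18571077]
t 10.85 at [0.5071 0.0011 0.2348] psi 115.04 tilt 0.22 op 16.9 F [-0.5  0.5  0.4] j [-0.08  0.21  1.64  0.    1.3  -0.52]
[[0.01, -0.0258, -0.008, 0.0004, 0.004, 0.007, 0.131], [0.01, -0.0266, -0.0046, 0.0002, 0.004, 0.006, 0.131], [0.01, -0.027, -0.0011, 0.0001, 0.005, 0.007, 0.131], [0.01, -0.0269, 0.0025, -0.0001, 0.004, 0.006, 0.131], [0.01, -0.0263, 0.0059, -0.0003, 0.005, 0.007, 0.132], [0.01, -0.0253, 0.0093, -0.0005, 0.004, 0.006, 0.131], [0.01, -0.0239, 0.0126, -0.0007, 0.005, 0.007, 0.132], [0.01, -0.022, 0.0156, -0.001, 0.004, 0.006, 0.131]]
[[0.01, -0.0197, 0.0183, -0.0011, 0.005, 0.007, 0.132], [0.01, -0.0011, 0.003, 0.0449, -0.0, -0.0, -0.0]]
end [ 0.5398 -0.2395  0.1857]
```

>>> play_rows --pt "0.01 -0.026 -0.008 0 0.004 0.007 0.131" --pt "0.01 -0.0265 -0.0045 0 0.004 0.006 0.131" --pt "0.01 -0.027 -0.001 0 0.005 0.007 0.131" --pt "0.01 -0.027 0.0025 0 0.004 0.006 0.131" --pt "0.01 -0.0265 0.006 0 0.005 0.007 0.132" --pt "0.01 -0.0255 0.0095 -0.0005 0.004 0.006 0.131" --pt "0.01 -0.024 0.0125 -0.0005 0.005 0.007 0.132" --pt "0.01 -0.022 0.0155 -0.001 0.004 0.006 0.131"

```text
time: 11.65
position: [0.5369, -0.2141, 0.2307]
ee_rot: [0.888, 0.458, -0.001, -0.033]
ft_force: [-0.1, -0.4, -0.7]
opening: 0.197
```

>>> play_rows --pt "0.01 -0.0195 0.0185 -0.001 0.005 0.007 0.132" --pt "0.01 0 0 0 0 0 0" --pt "0.01 -0.0005 0.001 0.02 0 0 0" --pt "0.01 -0.0005 0.0015 0.02 0 0 0" --pt "0.01 0 0 0 0 0 0" --pt "0.01 0 0 0 0 0 0"

```text
time: 12.25
position: [0.5412, -0.239, 0.1916]
ee_rot: [0.915, 0.401, -0.001, -0.036]
ft_force: [0.4, -0.8, -0.6]
opening: 0.193
```

```bash
python3 -c "
from h import *
snap('wrist',8); go((.54,-.24,.186,47.3),Q=[.066,.025,0])
a=cv2.imread('pics/wrist8.png')[200:370,230:400];cv2.imwrite('pics/w8z.png',cv2.resize(a,None,fx=4,fy=4))"; python3 chk.py wrist8.npz
```

```text
t 12.3 at [ 0.5419 -0.2394  0.1927] psi 47.3 tilt 4.01 op 17.1 F [-0.7 -0.   0.7] j [-0.51  0.39  1.48  0.04  1.33  0.22]
[[0.05, -0.0019, -0.0006, 0.0067, 0.002, -0.003, 0.001]]
end [ 0.54  -0.24   0.186]
cap [217.7 138.7] 1223 P [ 0.5455 -0.148   0.137 ] circ [ 0.5452 -0.1479  0.1366] 18.6
cap [156. 176.] 977 P [ 0.492  -0.1323  0.1147] circ [ 0.4914 -0.1318  0.1128] 18.4
cap [285.1 192.7] 1091 P [ 0.5515 -0.1976  0.1366] circ [ 0.5516 -0.1976  0.1371] 17.5
cap [138.6 237.8] 920 P [ 0.4501 -0.1517  0.1157] circ [ 0.4483 -0.1511  0.1125] 16.8
cap [320.6 252.1] 224 P [ 0.5455 -0.2365  0.1415] circ [ 0.5427 -0.2387  0.1414] 11.8
cap [223.5 328.8] 965 P [ 0.4544 -0.2361  0.1353] circ [ 0.4508 -0.2374  0.1355] 15.8
ring [463.5  73. ] 2594 [ 0.6809 -0.2189  0.086 ] r 58.7
ring [235.8 148.6] 844 [ 0.5364 -0.1521  0.0756] r 16.7
ring [533. 152.] 390 [ 0.6855 -0.2891  0.0865] r 15.8
ring [180. 173.] 896 [ 0.4928 -0.1357  0.0758] r 16.4
ring [296.7 174.3] 883 [ 0.5562 -0.1949  0.0755] r 16.8
ring [637.7 167. ] 232 [ 0.7421 -0.3536  0.0726] r 10.2
ring [161.8 229.8] 839 [ 0.4491 -0.1551  0.0761] r 15.6
ring [240.2 231.3] 1069 [ 0.4968 -0.1971  0.0809] r 13.1
ring [321.4 233.2] 854 [ 0.5399 -0.2394  0.0753] r 15.8
ring [189.9 282.7] 812 [ 0.4324 -0.1998  0.0753] r 15.0
ring [291. 277.] 206 [ 0.4981 -0.2501  0.0753] r 12.6
ring [512.9 324.8] 1868 [ 0.6031 -0.3887  0.0857] r 40.9
ring [243.3 305.1] 660 [ 0.4532 -0.2419  0.0782] r 14.3
```

View pics/w8z.png

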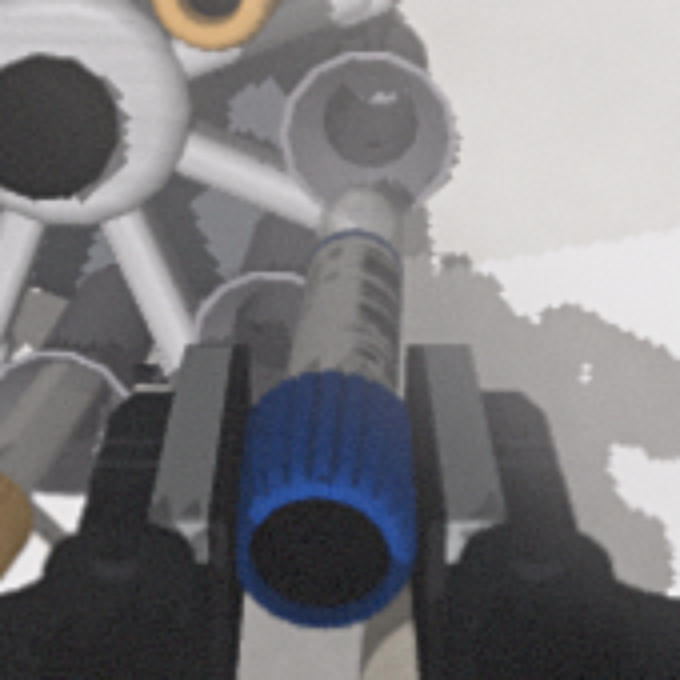

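```bash
python3 held2.py wrist8.npz 320.8 255.5 310 338.3 321.6 233 .098 .0275
```

```text
top [ 0.542  -0.2396  0.2202] bottom [ 0.5422 -0.2396  0.1292] cup [ 0.54   -0.2395  0.075 ]
lean world (deg) [ 0.08 -0.02] bottom->cup [-0.0021  0.0001] bot-tcp [ 0.0002 -0.0002 -0.0635]
tube dir tool [-0.027   0.0658  1.    ]
```

```bash
python3 -c "
from h import *
go((.54,-.2394,.186,47.3),(.54,-.2394,.126,47.3,4),(.54,-.2394,.096,47.3,4),Q=[.066,.025,0],op=.01)"
```

```text
t 12.3 at [ 0.5419 -0.2394  0.1927] psi 47.3 tilt 4.01 op 17.1 F [-0.7 -0.   0.7] j [-0.51  0.39  1.48  0.04  1.33  0.22]
[[0.01, -0.0015, -0.001, 0.0067, 0.002, -0.003, 0.001], [0.01, -0.0004, 0.001, 0.015, -0.0, 0.0, 0.0], [0.01, -0.0003, 0.001, 0.0149, -0.0, 0.0, 0.0], [0.01, -0.0004, 0.001, 0.015, -0.0, 0.0, 0.0], [0.01, -0.0003, 0.001, 0.0149, -0.0, 0.0, 0.0], [0.01, -0.0002, 0.0005, 0.0075, -0.0, 0.0, 0.0], [0.01, -0.0002, 0.0005, 0.0075, -0.0, 0.0, 0.0], [0.01, -0.0002, 0.0005, 0.0075, -0.0, 0.0, 0.0]]
[[0.01, -0.0002, 0.0005, 0.0075, -0.0, 0.0, 0.0]]
end [ 0.54   -0.2394  0.096 ]
```

>>> play_rows --pt "0.01 -0.0015 -0.001 0.0065 0 0 0" --pt "0.01 0 0 0 0 0 0" --pt "0.01 -0.0004 0.001 0.015 0 0 0" --pt "0.01 -0.0004 0.001 0.015 0 0 0" --pt "0.01 -0.0004 0.001 0.015 0 0 0" --pt "0.01 -0.0004 0.001 0.0125 0 0 0" --pt "0.01 0 0 0 0 0 0"

```text
time: 13.0
position: [0.5393, -0.2397, 0.1273]
ee_rot: [0.915, 0.401, -0.001, -0.036]
ft_force: [-0.3, -0.1, -0.2]
opening: 0.199
```

>>> play_rows --pt "0.01 -0.0002 0.0005 0.0075 0 0 0" --pt "0.01 -0.0002 0.0005 0.0075 0 0 0" --pt "0.01 -0.0002 0.0005 0.0065 0 0 0" --pt "0.01 -0.0001 0.0004 0.006 0 0 0" --pt "0.01 0 0 0 0 0 0"

```text
time: 13.5
position: [0.5401, -0.2402, 0.1003]
ee_rot: [0.915, 0.401, -0.0, -0.035]
ft_force: [-0.5, 0.0, -0.3]
opening: 0.198
```

>>> play_rows --pt "0.01 -0.0001 0.0003 0.0045 0 0 0" --pt "0.01 -0.0001 0.0002 0.004 0 0 0" --pt "0.01 -0.0001 0.0001 0.002 0 0 0" --pt "0.01 0 0 0.0 0 0 0" --pt "0.01 0 0 0.0 0 0 0"

```text
time: 14.0
position: [0.5407, -0.2404, 0.0908]
ee_rot: [0.915, 0.401, 0.0, -0.034]
ft_force: [0.3, -0.1, 0.6]
opening: 0.203
```

>>> play_rows --pt "0.01 0 0.0001 0.002 0 0 0" --pt "0.01 0 0.0001 0.002 0 0 0" --pt "0.01 0 0 0.001 0 0 0" --pt "0.01 0 0 0.0 0 0 0" --pt "0.01 0 0 0.0 0 0 0"

```text
time: 14.5
position: [0.5408, -0.2402, 0.086]
ee_rot: [0.915, 0.401, 0.0, -0.034]
ft_force: [-0.0, -0.5, 3.2]
opening: 0.197
```

>>> play_rows --pt "0.01 0 0 0.0005 0 0 0" --pt "0.022 0 0 0 0 0 0" --pt "0.03 0 0 0 0 0 0" --pt "0.038 0 0 0 0 0 0" --pt "0.042 0 0 0 0 0 0" --pt "0.042 0 0 0 0 0 0"

```text
time: 15.1
position: [0.5405, -0.2401, 0.0851]
ee_rot: [0.915, 0.401, -0.0, -0.035]
ft_force: [0.5, 0.5, 0.2]
opening: 0.495
```

```bash
python3 -c "
from h import *
s=snap('wrist',9)
go((.5408,-.2402,.185,47.3,3),Q=[.066,.025,0],op=.042)
p=np.array([.5408,-.2402,.185]); r=tool(np.radians(47.3))*R.from_rotvec([.066,.025,0])
a,p,r=plan(p,r,[.515,-.05,.22],98,.05); b,p,r=plan(p,r,[.489,.069,.21],115.1,.05)
show(a+b)"
```

```text
t 15.15 at [ 0.5405 -0.2401  0.0851] psi 47.25 tilt 3.96 op 42.2 F [ 0.3 -0.1  0.1] j [-0.52  0.49  1.61  0.05  1.09  0.21]
[[0.042, 0.001, -0.002, -0.0332, 0.001, -0.001, 0.0], [0.042, 0.0009, -0.0021, -0.0332, 0.001, -0.001, 0.0], [0.042, 0.0009, -0.002, -0.0332, 0.001, -0.001, 0.0]]
end [ 0.5408 -0.2402  0.1849]
[[0.05, 0.0176, -0.0214, -0.0032, -0.007, -0.008, -0.126], [0.05, 0.0201, -0.019, -0.0034, -0.007, -0.007, -0.126], [0.05, 0.0223, -0.0163, -0.0037, -0.007, -0.008, -0.126], [0.05, 0.0241, -0.0134, -0.004, -0.007, -0.007, -0.127], [0.05, 0.0256, -0.0102, -0.0043, -0.008, -0.008, -0.126], [0.05, 0.0266, -0.0068, -0.0046, -0.007, -0.007, -0.127], [0.05, 0.0273, -0.0033, -0.0047, -0.008, -0.008, -0.126], [0.05, 0.0405, -0.0031, 0.0033, 0.0, 0.0, -0.1]]
[[0.05, 0.0406, 0.001, 0.0033, 0.0, 0.0, -0.099], [0.05, 0.0403, 0.0049, 0.0034, 0.0, 0.0, -0.1]]
```

View pics/wrist9.png

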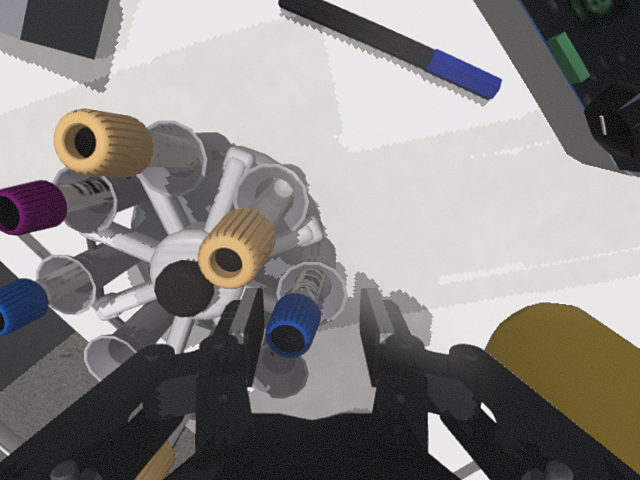

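>>> play_rows --pt "0.042 0.001 -0.002 -0.03 0 0 0" --pt "0.042 0.001 -0.002 -0.035 0 0 0" --pt "0.042 0.001 -0.002 -0.035 0 0 0" --pt "0.05 0.0175 -0.0215 -0.003 -0.007 -0.008 -0.126" --pt "0.05 0.02 -0.019 -0.0035 -0.007 -0.007 -0.126" --pt "0.05 0.0225 -0.0165 -0.0035 -0.007 -0.008 -0.126" --pt "0.05 0.024 -0.0135 -0.004 -0.007 -0.007 -0.127" --pt "0.05 0.0255 -0.01 -0.0045 -0.008 -0.008 -0.126"

```text
time: 15.95
position: [0.5218, -0.1033, 0.2105]
ee_rot: [0.745, 0.667, 0.001, -0.009]
ft_force: [-0.1, -0.2, 0.5]
opening: 0.585
```

>>> play_rows --pt "0.05 0.0265 -0.007 -0.0045 -0.007 -0.007 -0.127" --pt "0.05 0.0275 -0.0035 -0.0045 -0.008 -0.008 -0.126" --pt "0.05 0.0405 -0.003 0.0035 0 0 -0.1" --pt "0.05 0.0405 0.001 0.0035 0 0 -0.1" --pt "0.05 0.0405 0.005 0.0035 0 0 -0.1" --pt "0.05 0 0 0 0 0 0" --pt "0.05 0 0 0 0 0 0"

```text
time: 16.65
position: [0.4882, 0.07, 0.2094]
ee_rot: [0.535, 0.845, 0.001, 0.002]
ft_force: [-0.0, 0.1, -0.2]
opening: 0.586
```

```bash
python3 -c "
from h import *
snap('wrist',10); snap('top',10);go((.489,.07,.19,115.1))"; python3 chk.py wrist10.npz; python3 chk.py top10.npz|awk '\$3+0<600'
```

```text
t 16.75 at [0.4889 0.0686 0.2095] psi 115.1 tilt 0.29 op 50.1 F [-0.2  0.4 -0.5] j [ 0.05  0.21  1.71 -0.    1.22 -0.38]
[[0.05, 0.0013, 0.0006, 0.0195, 0.004, 0.003, -0.0]]
end [0.489 0.07  0.19 ]
cap [309.7 178.7] 669 P [0.4709 0.1041 0.1096] circ [0.4708 0.1042 0.1099] 18.0
cap [310.6 238.5] 901 P [0.4872 0.0714 0.1347] circ [0.4874 0.0711 0.1341] 16.5
cap [168.5 430.2] 264 P [ 0.4503 -0.1494  0.1135] circ [ 0.4489 -0.1501  0.1129] 12.3
cap [633.1 453.6] 384 P [ 0.8883 -0.007   0.0969] circ [ 0.8947 -0.0051  0.0963] 27.6
ring [610.4 413.8] 1429 [0.8375 0.0209 0.0876] r 22.9
ring [465. 463.] 928 [ 0.7395 -0.0936  0.0833] r 25.9
ring [153.9 465.5] 593 [ 0.4515 -0.2357  0.0808] r 12.0awk: cmd. line:1: \$3+0<600
awk: cmd. line:1: ^ backslash not last character on line
Exception ignored on flushing sys.stdout:
BrokenPipeError: [Errno 32] Broken pipe
```

```bash
python3 chk.py top10.npz | grep cap
```

```text
cap [293.3  17.4] 1523 P [ 0.9104 -0.0109  0.0999] circ [ 0.915  -0.0141  0.0963] 108.5
cap [516.   48.9] 748 P [ 0.8697 -0.4068  0.1115] circ [ 0.8704 -0.4135  0.1091] 68.5
cap [408.7  67.4] 1682 P [ 0.8228 -0.213   0.1156] circ [ 0.826  -0.2149  0.116 ] 72.2
cap [ 7.4 87.6] 234 P [0.7757 0.4827 0.1169] circ [0.7766 0.4857 0.1165] 21.0
cap [498.8 202.7] 299 P [ 0.5814 -0.3541  0.162 ] circ [ 0.5907 -0.3728  0.1396] 76.9
cap [ 14.7 191.3] 94 P [0.5885 0.4618 0.1014] circ [0.5885 0.462  0.1015] 15.7
cap [400.1 220.3] 134 P [ 0.5516 -0.1975  0.1357] circ [ 0.5515 -0.1973  0.1361] 17.6
cap [369.9 224.1] 134 P [ 0.5444 -0.1455  0.1466] circ [ 0.5459 -0.147   0.1353] 16.5
cap [421.2 232.3] 116 P [ 0.5352 -0.2366  0.1116] circ [ 0.5349 -0.2365  0.1116] 17.4
cap [  6.7 250.6] 267 P [0.4841 0.4651 0.1138] circ [0.4851 0.4692 0.1137] 18.7
cap [358.4 257. ] 100 P [ 0.4916 -0.1314  0.1117] circ [ 0.4913 -0.1318  0.112 ] 17.1
cap [424.3 282.8] 133 P [ 0.4507 -0.2378  0.1355] circ [ 0.4506 -0.2374  0.1358] 17.9
cap [369.3 283. ] 111 P [ 0.4481 -0.1493  0.1213] circ [ 0.4481 -0.1504  0.1121] 17.9
```

>>> play_rows --pt "0.05 0.001 0 0.02 0.003 0.003 0" --pt "0.05 0 0 0.04 0 0 0" --pt "0.05 0 0 0.03 0 0 0" --pt "0.05 0 0 0.014 0 0 0" --pt "0.04 0 0 0.001 0 0 0" --pt "0.04 0 0 0 0 0 0" --pt "0.04 0 0 0 0 0 0"

```text
time: 17.45
position: [0.4896, 0.0697, 0.1054]
ee_rot: [0.537, 0.844, 0.001, 0.001]
ft_force: [0.1, 0.5, -0.0]
opening: 0.47
```

```bash
python3 -c "
from h import *
go((.4885,.07,.104,115.1))"
```

```text
t 17.45 at [0.4896 0.0697 0.1054] psi 115.08 tilt 0.18 op 40.1 F [ 0.1  0.5 -0. ] j [ 0.06  0.33  1.84  0.    0.96 -0.38]
[[0.05, 0.0007, -0.0008, 0.0014, 0.003, -0.0, -0.0]]
end [0.4885 0.07   0.104 ]
```

Short blue seated (cap top at 0.1116, like the others). Grip the second tall.

>>> play_rows --pt "0.035 0.0005 -0.001 0.0015 0 0 0" --pt "0.028 0 0 0 0 0 0" --pt "0.02 0 0 0 0 0 0" --pt "0.015 0 0 0 0 0 0" --pt "0.01 0 0 0 0 0 0" --pt "0.01 0 0 0 0 0 0" --pt "0.01 0 0 0 0 0 0"

```text
time: 18.15
position: [0.4872, 0.0704, 0.1031]
ee_rot: [0.536, 0.844, 0.001, 0.0]
ft_force: [-0.7, -1.3, 4.4]
opening: 0.197
```

>>> play_rows --pt "0.01 0 0 -0.02 0 0 0" --pt "0.01 0 0 -0.045 0 0 0" --pt "0.01 0 0 -0.045 0 0 0" --pt "0.01 0 0 -0.035 0 0 0" --pt "0.01 0 0 -0.01 0 0 0" --pt "0.01 0 0 0 0 0 0" --pt "0.01 0 0 0 0 0 0"

```text
time: 18.85
position: [0.486, 0.0701, 0.2564]
ee_rot: [0.536, 0.844, 0.0, -0.001]
ft_force: [-0.9, -0.8, -0.1]
opening: 0.197
```

```bash
python3 -c "
from h import *
snap('wrist',11); go((.4885,.07,.255,115.1))
a=cv2.imread('pics/wrist11.png')[200:370,230:400];cv2.imwrite('pics/w11z.png',cv2.resize(a,None,fx=4,fy=4))"
```

```text
t 18.9 at [0.4856 0.0701 0.2558] psi 115.15 tilt 0.21 op 17.1 F [-0.2 -0.6 -0.2] j [ 0.06  0.17  1.63  0.    1.34 -0.38]
[[0.05, -0.0013, 0.0026, 0.0008, -0.003, -0.003, 0.001]]
end [0.4885 0.07   0.255 ]
```

View pics/w11z.png

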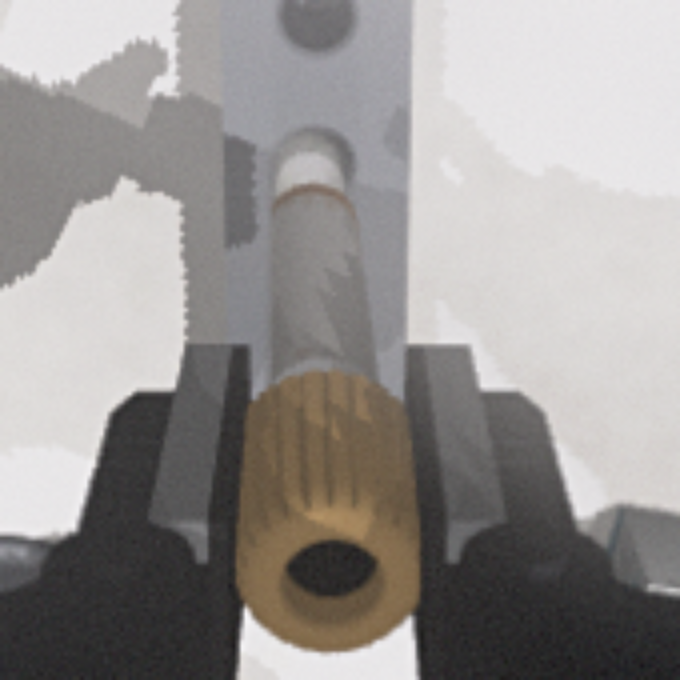

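```bash
python3 held2.py wrist11.npz 308 246.5 312.5 342 300 200 .122 .031
python3 - <<'E'
from h import *
E
```

```text
top [0.4854 0.071  0.2868] bottom [0.4845 0.0662 0.1718] cup [0.4725 0.0722 0.075 ]
lean world (deg) [-0.46 -2.42] bottom->cup [-0.012   0.0061] bot-tcp [-0.0011 -0.0039 -0.084 ]
tube dir tool [-0.0374 -0.0225  1.    ]
```

```bash
python3 - <<'E'
from h import *
Q=[-.0225,.0374,0]
Rt=tool(np.radians(92.3))*R.from_rotvec(Q)
b=Rt.apply([-.0031,-.0027,.091]); t=np.array([.433,-.200,.115])-b; print(b,t)
go((*(t+[0,0,.045]),92.3),(*t,92.3,3),op=.01,Q=Q)
E
```

```text
[-0.0006629   0.00027924 -0.09108997] [ 0.4336629  -0.20027924  0.20608997]
t 18.9 at [0.4856 0.0701 0.2558] psi 115.15 tilt 0.21 op 17.1 F [-0.2 -0.6 -0.2] j [ 0.06  0.17  1.63  0.    1.34 -0.38]
[[0.01, -0.0318, -0.0231, 0.0007, -0.005, 0.004, 0.057], [0.01, -0.0331, -0.0213, 0.0004, -0.005, 0.004, 0.057], [0.01, -0.0342, -0.0194, 0.0002, -0.005, 0.004, 0.057], [0.01, -0.0353, -0.0174, -0.0001, -0.004, 0.005, 0.057], [0.01, -0.0362, -0.0153, -0.0003, -0.005, 0.004, 0.057], [0.01, -0.037, -0.0133, -0.0005, -0.004, 0.005, 0.057], [0.01, -0.0378, -0.0111, -0.0008, -0.005, 0.004, 0.057], [0.01, -0.0005, -0.0003, 0.015, 0.0, 0.0, -0.0]]
[[0.01, -0.0006, -0.0003, 0.015, 0.0, 0.0, -0.0], [0.01, -0.0005, -0.0004, 0.015, 0.0, 0.0, -0.0]]
end [ 0.4337 -0.2003  0.2061]
```

>>> play_rows --pt "0.01 -0.032 -0.023 0 -0.005 0.004 0.057" --pt "0.01 -0.033 -0.0215 0 -0.005 0.004 0.057" --pt "0.01 -0.034 -0.0195 0 -0.005 0.004 0.057" --pt "0.01 -0.0355 -0.0175 0 -0.004 0.005 0.057" --pt "0.01 -0.036 -0.0155 0 -0.005 0.004 0.057" --pt "0.01 -0.037 -0.013 -0.0005 -0.004 0.005 0.057" --pt "0.01 -0.038 -0.011 -0.001 -0.005 0.004 0.057" --pt "0.01 0 0 0 0 0 0"

```text
time: 19.7
position: [0.4333, -0.2045, 0.2516]
ee_rot: [0.695, 0.719, 0.021, -0.005]
ft_force: [0.1, 0.3, -0.7]
opening: 0.197
```

>>> play_rows --pt "0.01 -0.0005 -0.0005 0.015 0 0 0" --pt "0.01 -0.0005 -0.0005 0.015 0 0 0" --pt "0.01 -0.0005 -0.0005 0.015 0 0 0" --pt "0.01 0 0 0 0 0 0" --pt "0.01 0 0 0 0 0 0"

```text
time: 20.2
position: [0.434, -0.1993, 0.2077]
ee_rot: [0.692, 0.721, 0.022, -0.006]
ft_force: [-0.5, -1.2, 0.5]
opening: 0.197
```

```bash
python3 -c "
from h import *
snap('wrist',12); go((.4337,-.2003,.206,92.3),Q=[-.0225,.0374,0])
a=cv2.imread('pics/wrist12.png')[200:370,230:400];cv2.imwrite('pics/w12z.png',cv2.resize(a,None,fx=4,fy=4))"; python3 chk.py wrist12.npz
```

```text
t 20.25 at [ 0.4346 -0.1997  0.2085] psi 92.35 tilt 2.64 op 16.7 F [-1.5 -0.6 -0.5] j [-0.56  0.19  1.74  0.05  1.21 -0.61]
[[0.05, -0.0006, -0.001, 0.0025, 0.003, -0.001, 0.0]]
end [ 0.4337 -0.2003  0.206 ]
cap [394.5 145. ] 772 P [ 0.4889 -0.1313  0.1137] circ [ 0.4887 -0.1312  0.1129] 19.2
cap [329.9 171. ] 653 P [ 0.4467 -0.1505  0.1122] circ [ 0.4467 -0.1504  0.1128] 18.2
cap [478.9 175.7] 1357 P [ 0.5426 -0.1471  0.137 ] circ [ 0.5435 -0.1475  0.1362] 18.5
cap [636.6 180.5] 94 P [ 0.68   -0.1472  0.0988] circ [ 0.6827 -0.1462  0.097 ] 12.8
cap [479.  248.3] 1187 P [ 0.5491 -0.197   0.1376] circ [ 0.5494 -0.1972  0.1368] 17.1
cap [306.5 238.8] 226 P [ 0.4317 -0.1902  0.1437] circ [ 0.4322 -0.1943  0.1405] 12.0
cap [437.5 289.6] 680 P [ 0.5324 -0.236   0.1122] circ [ 0.5321 -0.2356  0.1123] 16.3
ring [387.5 149. ] 646 [ 0.4917 -0.1353  0.0754] r 17.1
ring [329.5 173.1] 831 [ 0.4487 -0.1552  0.0753] r 17.0
ring [442.2 173.5] 935 [ 0.5361 -0.1518  0.0758] r 16.8
ring [305.5 228.5] 663 [ 0.432  -0.1994  0.0754] r 16.0
ring [459. 228.] 817 [ 0.5558 -0.1947  0.0757] r 16.2
ring [383.4 228. ] 975 [ 0.4928 -0.1955  0.0808] r 13.4
ring [432.5 280. ] 573 [ 0.5399 -0.2403  0.0756] r 15.5
ring [333.5 274. ] 386 [ 0.4563 -0.2371  0.076 ] r 13.8
ring [379.  299.1] 661 [ 0.4963 -0.2591  0.0752] r 14.7
ring [620.5 421. ] 3423 [ 0.767  -0.3958  0.0732] r 34.9
```

View pics/w12z.png

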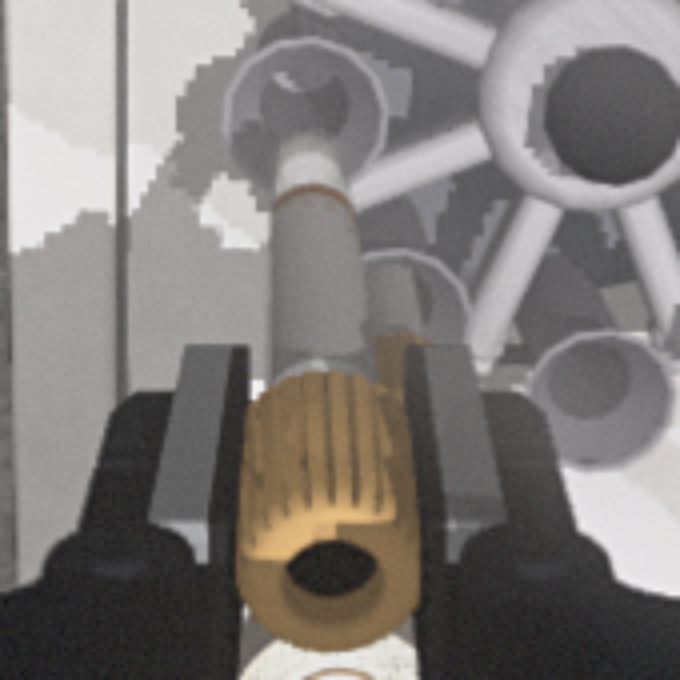

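```bash
python3 held2.py wrist12.npz 307.7 245.5 312.5 342 306 228 .122 .031; python3 -c "
from h import *
go((.4326,-.1993,.206,92.3),(.4326,-.1993,.146,92.3,4),(.4326,-.1993,.116,92.3,4),Q=[-.0225,.0374,0],op=.01)"
```

```text
top [ 0.4331 -0.1988  0.2395] bottom [ 0.433  -0.1982  0.1245] cup [ 0.4323 -0.1991  0.075 ]
lean world (deg) [-0.08  0.28] bottom->cup [-0.0006 -0.0009] bot-tcp [-0.0016  0.0015 -0.084 ]
tube dir tool [-0.0332 -0.027   1.    ]
t 20.25 at [ 0.4346 -0.1997  0.2085] psi 92.35 tilt 2.64 op 16.7 F [-1.5 -0.6 -0.5] j [-0.56  0.19  1.74  0.05  1.21 -0.61]
[[0.01, 0.0004, -0.0021, 0.0025, 0.003, -0.001, 0.0], [0.01, -0.0006, -0.0003, 0.015, 0.0, 0.0, 0.0], [0.01, -0.0005, -0.0003, 0.015, 0.0, 0.0, 0.0], [0.01, -0.0006, -0.0004, 0.015, 0.0, 0.0, 0.0], [0.01, -0.0005, -0.0003, 0.0149, 0.0, 0.0, 0.0], [0.01, -0.0003, -0.0002, 0.0075, 0.0, 0.0, 0.0], [0.01, -0.0003, -0.0002, 0.0075, 0.0, 0.0, 0.0], [0.01, -0.0003, -0.0002, 0.0075, 0.0, 0.0, 0.0]]
[[0.01, -0.0002, -0.0001, 0.0075, 0.0, 0.0, 0.0]]
end [ 0.4326 -0.1993  0.116 ]
```

>>> play_rows --pt "0.01 -0.001 -0.0008 0.0025 0 0 0" --pt "0.01 0 0 0 0 0 0" --pt "0.01 -0.0005 -0.0003 0.015 0 0 0" --pt "0.01 -0.0005 -0.0003 0.015 0 0 0" --pt "0.01 -0.0005 -0.0003 0.015 0 0 0" --pt "0.01 -0.0005 -0.0003 0.0125 0 0 0" --pt "0.01 0 0 0 0 0 0"

```text
time: 20.95
position: [0.4335, -0.2006, 0.1478]
ee_rot: [0.693, 0.721, 0.022, -0.005]
ft_force: [0.2, -0.1, -0.6]
opening: 0.201
```

>>> play_rows --pt "0.01 -0.0003 -0.0002 0.0075 0 0 0" --pt "0.01 -0.0003 -0.0002 0.0075 0 0 0" --pt "0.01 -0.0003 -0.0002 0.0065 0 0 0" --pt "0.01 -0.0003 -0.0002 0.006 0 0 0" --pt "0.01 0 0 0 0 0 0"

```text
time: 21.45
position: [0.4338, -0.2009, 0.1204]
ee_rot: [0.693, 0.721, 0.022, -0.005]
ft_force: [-0.4, -0.0, -0.1]
opening: 0.192
```

Floor contact is expected near TCP z = 0.106.

>>> play_rows --pt "0.01 -0.0002 -0.0001 0.0045 0 0 0" --pt "0.01 -0.0002 -0.0001 0.004 0 0 0" --pt "0.01 -0.0001 0 0.002 0 0 0" --pt "0.01 0 0 0 0 0 0" --pt "0.01 0 0 0 0 0 0"

```text
time: 21.95
position: [0.4344, -0.2013, 0.1108]
ee_rot: [0.693, 0.721, 0.023, -0.004]
ft_force: [0.4, 0.7, -0.4]
opening: 0.201
```

>>> play_rows --pt "0.01 0 0 0.002 0 0 0" --pt "0.01 0 0 0.001 0 0 0" --pt "0.01 0 0 0.001 0 0 0" --pt "0.01 0 0 0 0 0 0" --pt "0.01 0 0 0 0 0 0"

```text
time: 22.45
position: [0.4345, -0.2012, 0.1068]
ee_rot: [0.693, 0.721, 0.023, -0.004]
ft_force: [-0.7, 0.1, -0.3]
opening: 0.202
```

>>> play_rows --pt "0.01 0 0 0.001 0 0 0" --pt "0.01 0 0 0.0005 0 0 0" --pt "0.01 0 0 0 0 0 0" --pt "0.01 0 0 0 0 0 0"

```text
time: 22.85
position: [0.4349, -0.2014, 0.1059]
ee_rot: [0.693, 0.721, 0.023, -0.004]
ft_force: [-1.1, 0.3, 5.6]
opening: 0.198
```

Floor contact at 5.6 N. Release.

>>> play_rows --pt "0.01 0 0 0 0 0 0" --pt "0.022 0 0 0 0 0 0" --pt "0.03 0 0 0 0 0 0" --pt "0.038 0 0 0 0 0 0" --pt "0.042 0 0 0 0 0 0" --pt "0.042 0 0 0 0 0 0"

```text
time: 23.45
position: [0.4344, -0.201, 0.1052]
ee_rot: [0.693, 0.721, 0.023, -0.004]
ft_force: [-0.4, 0.2, -0.4]
opening: 0.488
```

```bash
python3 -c "
from h import *
s=snap('wrist',13)
go((.434,-.201,.21,92.3,3),Q=[-.0225,.0374,0],op=.042)
p=np.array([.434,-.201,.21]); r=tool(np.radians(92.3))*R.from_rotvec([-.0225,.0374,0])
a,p,r=plan(p,r,[.472,.103,.2],115.1,.05)
show(a)"
```

```text
t 23.5 at [ 0.4344 -0.2011  0.1052] psi 92.31 tilt 2.63 op 41.9 F [0.1 0.5 0.6] j [-0.56  0.31  1.88  0.06  0.95 -0.63]
[[0.042, 0.0013, 0.0008, -0.0349, 0.001, -0.0, -0.0], [0.042, 0.0013, 0.0007, -0.0349, 0.002, -0.0, -0.0], [0.042, 0.0014, 0.0007, -0.0349, 0.001, -0.0, -0.0]]
end [ 0.434 -0.201  0.21 ]
[[0.05, 0.0431, 0.0071, 0.0032, 0.004, -0.005, -0.057], [0.05, 0.0426, 0.0096, 0.003, 0.004, -0.005, -0.057], [0.05, 0.042, 0.012, 0.0027, 0.004, -0.004, -0.057], [0.05, 0.0413, 0.0144, 0.0025, 0.004, -0.005, -0.057], [0.05, 0.0404, 0.0167, 0.0022, 0.005, -0.004, -0.057], [0.05, 0.0394, 0.019, 0.0019, 0.004, -0.005, -0.056], [0.05, 0.0383, 0.0212, 0.0017, 0.005, -0.004, -0.057]]
```

View pics/wrist13.png

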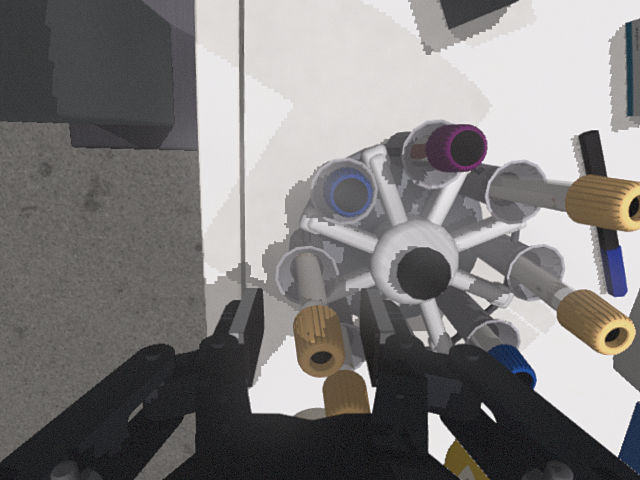

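Seated between the jaws, clear of both. Rise and go to the last one (short purple).

>>> play_rows --pt "0.042 0.001 0.001 -0.03 0 0 0" --pt "0.042 0.0015 0.0005 -0.037 0 0 0" --pt "0.042 0.0015 0.0005 -0.037 0 0 0" --pt "0.05 0.043 0.007 0.002 0.004 -0.005 -0.057" --pt "0.05 0.0425 0.0095 0.002 0.004 -0.005 -0.057" --pt "0.05 0.042 0.012 0.002 0.004 -0.004 -0.057" --pt "0.05 0.0415 0.0145 0.0025 0.004 -0.005 -0.057" --pt "0.05 0.0405 0.0165 0.002 0.005 -0.004 -0.057"

```text
time: 24.3
position: [0.4605, 0.0176, 0.2056]
ee_rot: [0.583, 0.813, 0.007, 0.0]
ft_force: [0.8, -0.7, 0.1]
opening: 0.59
```

>>> play_rows --pt "0.05 0.0395 0.019 0.002 0.004 -0.005 -0.057" --pt "0.05 0.0385 0.021 0.002 0.004 -0.004 -0.057" --pt "0.05 0 0 0 0 0 0" --pt "0.05 0 0 0 0 0 0"

```text
time: 24.7
position: [0.4708, 0.1041, 0.202]
ee_rot: [0.535, 0.845, 0.001, 0.002]
ft_force: [0.3, -1.1, -0.5]
opening: 0.581
```

```bash
python3 -c "
from h import *
snap('wrist',14); snap('top',14);go((.4715,.103,.083,115.1))"; python3 chk.py wrist14.npz|grep cap; python3 chk.py top14.npz|grep cap
```

```text
t 24.8 at [0.4708 0.1024 0.2021] psi 115.11 tilt 0.24 op 49.6 F [-0.7  0.2  0. ] j [ 0.13  0.2   1.74 -0.    1.2  -0.31]
[[0.05, 0.0002, 0.0002, 0.0397, 0.001, 0.001, 0.0], [0.05, 0.0001, 0.0002, 0.0397, 0.001, 0.0, 0.0], [0.05, 0.0001, 0.0002, 0.0397, 0.002, 0.001, 0.0]]
end [0.4715 0.103  0.083 ]
cap [311.5 234.7] 689 P [0.4706 0.1047 0.111 ] circ [0.4707 0.1046 0.1099] 17.2
cap [168.5 462.3] 509 P [ 0.4448 -0.1487  0.1116] circ [ 0.4471 -0.1482  0.1121] 13.6
cap [293.8  17.3] 1520 P [ 0.9106 -0.0118  0.0998] circ [ 0.9144 -0.0109  0.0962] 109.5
cap [516.  49.] 743 P [ 0.8656 -0.4055  0.1163] circ [ 0.8695 -0.4143  0.1092] 69.9
cap [408.6  67.2] 1694 P [ 0.8221 -0.2099  0.1148] circ [ 0.8262 -0.215   0.1155] 73.1
cap [ 8.8 85.5] 198 P [0.776  0.4827 0.1172] circ [0.7759 0.4821 0.1171] 16.9
cap [499. 203.] 301 P [ 0.5875 -0.3611  0.1411] circ [ 0.5906 -0.372   0.1397] 76.3
cap [ 14.7 191.4] 93 P [0.5881 0.4615 0.101 ] circ [0.5879 0.4614 0.1012] 16.5
cap [400.1 220.3] 134 P [ 0.5516 -0.1978  0.136 ] circ [ 0.5517 -0.1972  0.1361] 17.7
cap [369.9 224. ] 132 P [ 0.5442 -0.1454  0.1466] circ [ 0.5454 -0.1467  0.1358] 17.5
cap [421.3 232.2] 115 P [ 0.5351 -0.2364  0.1117] circ [ 0.5349 -0.2364  0.1119] 17.4
cap [358.4 256.9] 99 P [ 0.4914 -0.1315  0.1116] circ [ 0.4913 -0.1319  0.1117] 17.1
cap [219.8 265. ] 63 P [0.4724 0.0985 0.1089] circ [0.4733 0.1002 0.1097] 16.6
cap [424.3 282.8] 133 P [ 0.4504 -0.2378  0.1358] circ [ 0.4506 -0.2374  0.136 ] 17.9
cap [369.3 283.1] 113 P [ 0.4482 -0.1507  0.1117] circ [ 0.448  -0.1504  0.1119] 17.8
cap [405.1 290.6] 150 P [ 0.4378 -0.2077  0.1349] circ [ 0.4379 -0.2077  0.1352] 17.9
```

>>> play_rows --pt "0.05 0.0005 0 0.03 0.001 0 0" --pt "0.05 0 0 0.045 0 0 0" --pt "0.05 0 0 0.03 0 0 0" --pt "0.05 0 0 0.012 0 0 0" --pt "0.04 0 0 0.002 0 0 0" --pt "0.04 0 0 0 0 0 0" --pt "0.04 0 0 0 0 0 0"

```text
time: 25.5
position: [0.4724, 0.1029, 0.0842]
ee_rot: [0.537, 0.844, 0.002, 0.002]
ft_force: [0.3, 0.1, -0.4]
opening: 0.469
```

```bash
python3 -c "
from h import *
go((.4715,.1035,.083,115.1))"
```

```text
t 25.5 at [0.4724 0.1029 0.0842] psi 115.06 tilt 0.34 op 40.1 F [ 0.3  0.1 -0.4] j [ 0.13  0.35  1.89 -0.    0.89 -0.31]
[[0.05, 0.0009, -0.0006, 0.0012, 0.005, 0.002, -0.001]]
end [0.4715 0.1035 0.083 ]
```

>>> play_rows --pt "0.035 0.001 -0.0005 0.001 0 0 0" --pt "0.028 0 0 0 0 0 0" --pt "0.02 0 0 0 0 0 0" --pt "0.015 0 0 0 0 0 0" --pt "0.01 0 0 0 0 0 0" --pt "0.01 0 0 0 0 0 0" --pt "0.01 0 0 0 0 0 0"

```text
time: 26.2
position: [0.4707, 0.1043, 0.0825]
ee_rot: [0.536, 0.844, 0.001, 0.002]
ft_force: [-0.8, 0.3, 3.7]
opening: 0.198
```

>>> play_rows --pt "0.01 0 0 -0.02 0 0 0" --pt "0.01 0 0 -0.045 0 0 0" --pt "0.01 0 0 -0.045 0 0 0" --pt "0.01 0 0 -0.035 0 0 0" --pt "0.01 0 0 -0.01 0 0 0" --pt "0.01 0 0 0 0 0 0" --pt "0.01 0 0 0 0 0 0"

```text
time: 26.9
position: [0.4688, 0.1041, 0.2358]
ee_rot: [0.536, 0.844, 0.0, 0.001]
ft_force: [-0.7, -0.2, -0.1]
opening: 0.195
```

```bash
python3 -c "
from h import *
snap('wrist',15); go((.4715,.1035,.235,115.1))
a=cv2.imread('pics/wrist15.png')[200:370,230:400];cv2.imwrite('pics/w15z.png',cv2.resize(a,None,fx=4,fy=4))"
```

```text
t 26.95 at [0.4685 0.1041 0.2353] psi 115.14 tilt 0.02 op 16.9 F [ 0.1  0.5 -0.9] j [ 0.13  0.17  1.69 -0.    1.28 -0.31]
[[0.05, -0.0018, 0.0025, 0.0003, -0.0, 0.0, 0.001]]
end [0.4715 0.1035 0.235 ]
```

View pics/w15z.png

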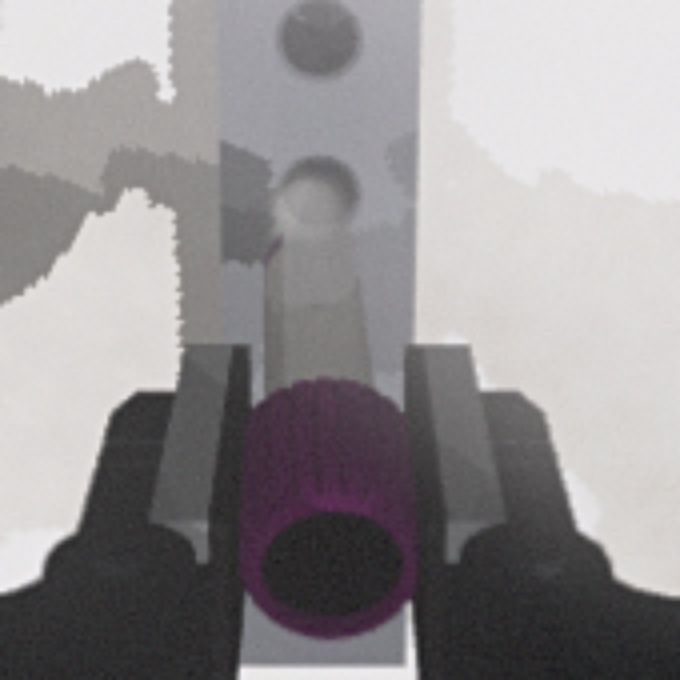

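```bash
python3 held2.py wrist15.npz 308 252.5 313.2 341 300 200 .098 .0275
python3 - <<'E'
from h import *
dx,dy=-0.03,-.04
E
```

```text
top [0.4693 0.1034 0.2628] bottom [0.4664 0.1033 0.1718] cup [0.4547 0.1104 0.075 ]
lean world (deg) [-1.83 -0.11] bottom->cup [-0.0117  0.0071] bot-tcp [-0.0021 -0.0008 -0.0635]
tube dir tool [ 0.0122 -0.0295  1.    ]
```

```bash
python3 - <<'E'
from h import *
Q=[-.0295,-.0122,0]
Rt=tool(np.radians(2.3))*R.from_rotvec(Q)
b=Rt.apply([.0002,-.0022,.0705]); t=np.array([.497,-.2597,.115])-b; print(b,t)
go((*(t+[0,0,.045]),2.3),(*t,2.3,3),op=.01,Q=Q)
E
```

```text
[-6.64632832e-04  9.30120675e-05 -7.05314087e-02] [ 0.49766463 -0.25979301  0.18553141]
t 26.95 at [0.4685 0.1041 0.2353] psi 115.14 tilt 0.02 op 16.9 F [ 0.1  0.5 -0.9] j [ 0.13  0.17  1.69 -0.    1.28 -0.31]
[[0.01, -0.0228, -0.0085, 0.0003, -0.0, -0.002, 0.131], [0.01, -0.0237, -0.0055, 0.0004, -0.001, -0.002, 0.131], [0.01, -0.0242, -0.0024, 0.0004, -0.001, -0.002, 0.131], [0.01, -0.0243, 0.0008, 0.0005, -0.001, -0.003, 0.131], [0.01, -0.024, 0.004, 0.0005, -0.0, -0.003, 0.131], [0.01, -0.0233, 0.0071, 0.0006, -0.0, -0.002, 0.131], [0.01, -0.0221, 0.0101, 0.0007, -0.001, -0.002, 0.131], [0.01, -0.0206, 0.0129, 0.0007, -0.001, -0.003, 0.132]]
[[0.01, -0.0188, 0.0155, 0.0008, -0.0, -0.003, 0.131], [0.01, -0.0166, 0.0178, 0.0008, -0.0, -0.002, 0.132], [0.01, -0.0141, 0.0198, 0.0009, -0.001, -0.003, 0.131], [0.01, -0.0114, 0.0215, 0.0009, -0.0, -0.002, 0.132], [0.01, -0.0084, 0.0228, 0.0009, -0.001, -0.003, 0.131], [0.01, -0.0054, 0.0237, 0.001, -0.0, -0.002, 0.132], [0.01, -0.0022, 0.0243, 0.001, -0.001, -0.003, 0.131], [0.01, 0.0002, -0.0005, 0.015, 0.0, 0.0, 0.0]]
[[0.01, 0.0002, -0.0004, 0.015, 0.0, 0.0, 0.0], [0.01, 0.0002, -0.0005, 0.015, 0.0, 0.0, 0.0]]
end [ 0.4977 -0.2598  0.1856]
```

>>> play_rows --pt "0.01 -0.023 -0.0085 0 0 -0.002 0.131" --pt "0.01 -0.0235 -0.0055 0 -0.001 -0.002 0.131" --pt "0.01 -0.024 -0.0025 0 -0.001 -0.002 0.131" --pt "0.01 -0.0245 0.001 0 -0.001 -0.003 0.131" --pt "0.01 -0.024 0.004 0 0 -0.003 0.131" --pt "0.01 -0.0235 0.007 0 0 -0.002 0.131" --pt "0.01 -0.022 0.01 0 -0.001 -0.002 0.131" --pt "0.01 -0.0205 0.013 0.001 -0.001 -0.003 0.132"

```text
time: 27.75
position: [0.4843, -0.0904, 0.2354]
ee_rot: [0.888, 0.46, -0.003, 0.008]
ft_force: [0.0, -0.3, 0.4]
opening: 0.197
```

>>> play_rows --pt "0.01 -0.019 0.0155 0.001 0 -0.003 0.131" --pt "0.01 -0.0165 0.018 0.001 0 -0.002 0.132" --pt "0.01 -0.014 0.02 0.001 -0.001 -0.003 0.131" --pt "0.01 -0.0115 0.0215 0.001 0 -0.002 0.132" --pt "0.01 -0.0085 0.023 0.001 -0.001 -0.003 0.131" --pt "0.01 -0.0055 0.0235 0.001 0 -0.002 0.132" --pt "0.01 -0.002 0.0245 0.001 -0.001 -0.003 0.131" --pt "0.01 0 0 0 0 0 0"

```text
time: 28.55
position: [0.4989, -0.2626, 0.2322]
ee_rot: [1.0, 0.018, -0.006, 0.014]
ft_force: [0.2, -0.4, 0.1]
opening: 0.197
```

```bash
python3 -c "
from h import *
go((.4977,-.2598,.186,2.3,3),Q=[-.0295,-.0122,0],op=.01)"
```

```text
t 28.55 at [ 0.4989 -0.2626  0.2322] psi 2.06 tilt 1.77 op 16.8 F [ 0.2 -0.4  0.1] j [-0.54  0.29  1.53 -0.03  1.32  1.  ]
[[0.01, -0.0002, -0.0014, 0.0154, -0.0, 0.0, -0.001], [0.01, -0.0002, -0.0014, 0.0153, -0.001, 0.0, -0.001], [0.01, -0.0001, -0.0014, 0.0154, -0.0, 0.0, -0.002]]
end [ 0.4977 -0.2598  0.186 ]
```

>>> play_rows --pt "0.01 0 -0.0005 0.015 0 0 0" --pt "0.01 0 -0.0005 0.015 0 0 0" --pt "0.01 0 -0.0005 0.012 0 0 0" --pt "0.01 0 0 0 0 0 0" --pt "0.01 0 0 0 0 0 0"

```text
time: 29.05
position: [0.4987, -0.2593, 0.1921]
ee_rot: [1.0, 0.021, -0.005, 0.014]
ft_force: [-0.6, -0.2, 0.5]
opening: 0.197
```

```bash
python3 -c "
from h import *
snap('wrist',16); go((.4977,-.2598,.186,2.3),Q=[-.0295,-.0122,0],op=.01)
a=cv2.imread('pics/wrist16.png')[200:370,230:400];cv2.imwrite('pics/w16z.png',cv2.resize(a,None,fx=4,fy=4))"; python3 chk.py wrist16.npz
```

```text
t 29.1 at [ 0.4992 -0.2597  0.1929] psi 2.35 tilt 1.75 op 16.8 F [0.5 0.3 0.1] j [-0.54  0.32  1.59 -0.03  1.22  1.  ]
[[0.01, -0.0014, -0.0002, 0.0069, -0.0, -0.003, 0.001]]
end [ 0.4977 -0.2598  0.186 ]
cap [203.5 159.3] 1255 P [ 0.5514 -0.1985  0.1375] circ [ 0.551  -0.1984  0.1373] 18.8
cap [121.3 169.3] 1619 P [ 0.5454 -0.1493  0.1375] circ [ 0.545  -0.1484  0.1362] 18.8
cap [275.1 183.8] 880 P [ 0.5343 -0.237   0.113 ] circ [ 0.5343 -0.237   0.1126] 17.9
cap [118.7 244. ] 1017 P [ 0.4911 -0.1328  0.1138] circ [ 0.4904 -0.1321  0.1126] 18.0
cap [306.2 249.9] 226 P [ 0.5025 -0.258   0.1418] circ [ 0.4985 -0.2584  0.1416] 11.9
cap [153.8 301.5] 882 P [ 0.4488 -0.1526  0.1141] circ [ 0.4483 -0.1522  0.1126] 16.5
cap [228.  328.3] 1015 P [ 0.4408 -0.2089  0.1365] circ [ 0.4392 -0.2088  0.1355] 15.4
ring [500.  88.] 1596 [ 0.6013 -0.3833  0.0857] r 46.0
ring [217.5 143.5] 950 [ 0.5564 -0.1952  0.0755] r 17.9
ring [158.1 170.1] 1107 [ 0.5367 -0.1524  0.0759] r 17.5
ring [281.1 169.3] 782 [ 0.5399 -0.2396  0.0754] r 16.9
ring [141. 229.] 927 [ 0.4924 -0.1357  0.076 ] r 16.3
ring [306.9 228.1] 912 [ 0.4968 -0.2595  0.0753] r 15.7
ring [223.9 228.3] 1125 [ 0.4965 -0.1988  0.0809] r 13.5
ring [281.5 279.5] 526 [ 0.4557 -0.2414  0.0791] r 13.9
ring [172.3 282.4] 861 [ 0.4493 -0.1558  0.0764] r 15.3
ring [229.6 301.9] 776 [ 0.4333 -0.2001  0.076 ] r 14.7
```

View pics/w16z.png

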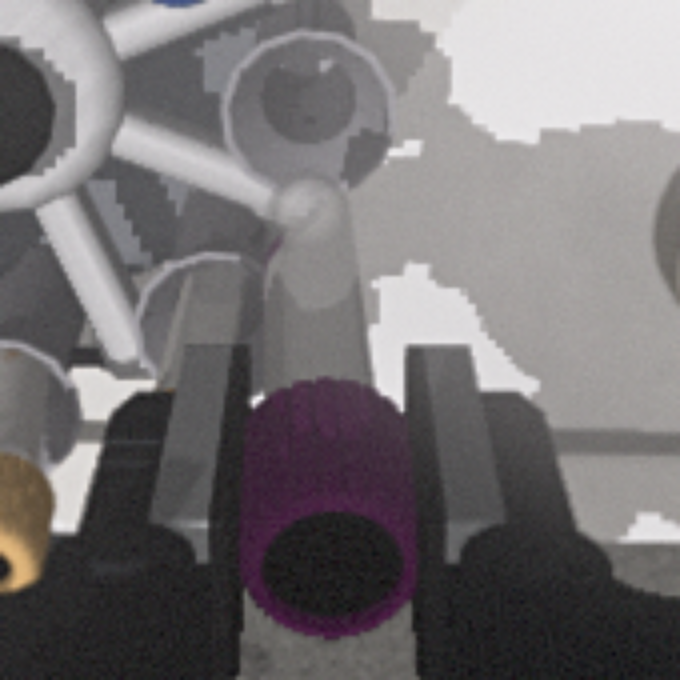

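```bash
python3 held2.py wrist16.npz 308 253.2 313.2 341 306.9 228.1 .098 .0275;  python3 -c "
from h import *
go((.4972,-.2595,.186,2.3),(.4972,-.2595,.126,2.3,4),Q=[-.0295,-.0122,0],op=.01)"
```

```text
top [ 0.4984 -0.2594  0.2204] bottom [ 0.4977 -0.2593  0.1294] cup [ 0.4967 -0.2596  0.075 ]
lean world (deg) [-0.42  0.07] bottom->cup [-0.001  -0.0003] bot-tcp [-0.0015  0.0005 -0.0635]
tube dir tool [ 0.0017 -0.0306  1.    ]
t 29.1 at [ 0.4992 -0.2597  0.1929] psi 2.35 tilt 1.75 op 16.8 F [0.5 0.3 0.1] j [-0.54  0.32  1.59 -0.03  1.22  1.  ]
[[0.01, -0.0019, -0.0005, 0.0069, -0.0, -0.003, 0.001], [0.01, 0.0002, -0.0004, 0.015, -0.0, -0.0, 0.0], [0.01, 0.0002, -0.0005, 0.015, -0.0, -0.0, 0.0], [0.01, 0.0001, -0.0004, 0.015, -0.0, -0.0, 0.0], [0.01, 0.0002, -0.0005, 0.0149, -0.0, -0.0, 0.0]]
end [ 0.4972 -0.2594  0.126 ]
```

>>> play_rows --pt "0.01 -0.0012 0.0002 0.0065 0 0 0" --pt "0.01 0 0 0 0 0 0" --pt "0.01 0.0002 -0.0004 0.015 0 0 0" --pt "0.01 0.0002 -0.0004 0.015 0 0 0" --pt "0.01 0.0002 -0.0004 0.015 0 0 0" --pt "0.01 0.0002 -0.0004 0.0125 0 0 0" --pt "0.01 0 0 0 0 0 0"

```text
time: 29.8
position: [0.4969, -0.2598, 0.1273]
ee_rot: [1.0, 0.02, -0.006, 0.014]
ft_force: [-0.5, 0.2, -0.7]
opening: 0.196
```

>>> play_rows --pt "0.01 0.0001 -0.0002 0.0075 0 0 0" --pt "0.01 0.0001 -0.0002 0.0075 0 0 0" --pt "0.01 0.0001 -0.0002 0.0065 0 0 0" --pt "0.01 0.0001 -0.0002 0.006 0 0 0" --pt "0.01 0 0 0 0 0 0"

```text
time: 30.3
position: [0.4977, -0.2601, 0.1004]
ee_rot: [1.0, 0.02, -0.005, 0.014]
ft_force: [0.6, -0.6, 0.2]
opening: 0.199
```

>>> play_rows --pt "0.01 0 -0.0001 0.0045 0 0 0" --pt "0.01 0 -0.0001 0.004 0 0 0" --pt "0.01 0 0 0.002 0 0 0" --pt "0.01 0 0 0 0 0 0" --pt "0.01 0 0 0 0 0 0"

```text
time: 30.8
position: [0.4982, -0.2606, 0.0909]
ee_rot: [1.0, 0.02, -0.004, 0.015]
ft_force: [-0.0, 0.8, -0.1]
opening: 0.198
```

>>> play_rows --pt "0.01 0 0 0.002 0 0 0" --pt "0.01 0 0 0.0015 0 0 0" --pt "0.01 0 0 0.0015 0 0 0" --pt "0.01 0 0 0 0 0 0" --pt "0.01 0 0 0 0 0 0"

```text
time: 31.3
position: [0.4982, -0.2608, 0.0859]
ee_rot: [1.0, 0.02, -0.004, 0.015]
ft_force: [-0.7, 0.1, 2.2]
opening: 0.198
```

>>> play_rows --pt "0.01 0 0 0.001 0 0 0" --pt "0.01 0 0 0 0 0 0" --pt "0.01 0 0 0 0 0 0"

```text
time: 31.6
position: [0.4985, -0.261, 0.0855]
ee_rot: [1.0, 0.02, -0.004, 0.015]
ft_force: [0.1, 0.5, 5.8]
opening: 0.198
```

>>> play_rows --pt "0.022 0 0 0 0 0 0" --pt "0.03 0 0 0 0 0 0" --pt "0.038 0 0 0 0 0 0" --pt "0.042 0 0 0 0 0 0" --pt "0.042 0 0 0 0 0 0"

```text
time: 32.1
position: [0.498, -0.2607, 0.0847]
ee_rot: [1.0, 0.02, -0.004, 0.015]
ft_force: [-0.1, -0.4, -0.6]
opening: 0.495
```

```bash
python3 -c "
from h import *
s=snap('wrist',17); go((.498,-.2605,.2,2.3),Q=[-.0295,-.0122,0],op=.042)"
```

```text
t 32.15 at [ 0.498  -0.2608  0.0847] psi 2.3 tilt 1.75 op 42.1 F [0.7 0.8 0.3] j [-0.54  0.44  1.73 -0.04  0.97  1.01]
[[0.042, -0.0004, 0.001, -0.0384, -0.0, -0.001, 0.0], [0.042, -0.0004, 0.001, -0.0384, -0.0, -0.001, 0.0], [0.042, -0.0004, 0.0011, -0.0385, -0.0, -0.001, 0.0]]
end [ 0.498  -0.2605  0.2   ]
```

View pics/wrist17.png

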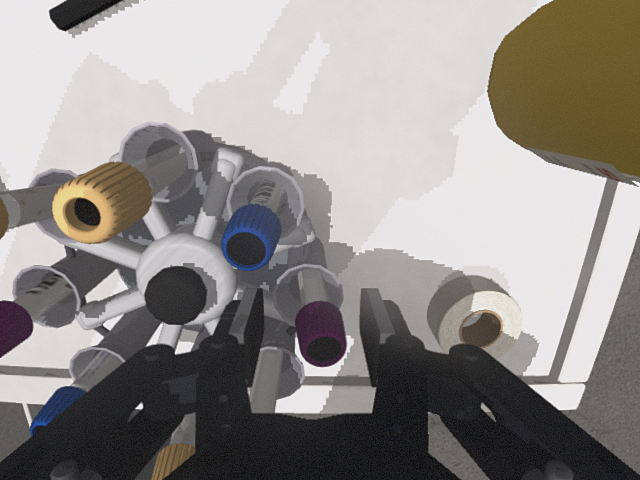

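>>> play_rows --pt "0.042 -0.0004 0.001 -0.03 0 0 0" --pt "0.042 -0.0004 0.001 -0.04 0 0 0" --pt "0.042 -0.0004 0.001 -0.045 0 0 0" --pt "0.042 -0.02 0.03 -0.03 0 0 0" --pt "0.042 -0.03 0.03 0 0 0 0" --pt "0.042 -0.02 0.03 0 0 0 0" --pt "0.042 0 0 0 0 0 0" --pt "0.042 0 0 0 0 0 0"

```text
time: 32.95
position: [0.4313, -0.3526, 0.2331]
ee_rot: [1.0, 0.019, -0.004, 0.014]
ft_force: [-0.3, 0.5, 0.7]
opening: 0.493
```

```bash
python3 -c "
from h import *
snap('top',18); snap('scene',18); go((.43,-.33,.24,2.3))
a=cv2.imread('pics/top18.png')[200:310,190:450];b=cv2.resize(a,None,fx=3,fy=3,interpolation=cv2.INTER_CUBIC);cv2.imwrite('pics/t18z.png',b)
a=cv2.imread('pics/scene18.png')[170:350,200:470];cv2.imwrite('pics/s18z.png',cv2.resize(a,None,fx=2.8,fy=2.8))"; python3 chk.py top18.npz | grep cap
```

```text
t 33.05 at [ 0.432  -0.3515  0.2328] psi 2.32 tilt 1.69 op 42.0 F [-0.2  0.6 -0.1] j [-0.74  0.27  1.55 -0.03  1.3   0.8 ]
[[0.05, -0.0012, -0.0213, -0.0078, 0.028, 0.009, 0.0]]
end [ 0.43 -0.33  0.24]
cap [293.4  17. ] 1518 P [ 0.9106 -0.011   0.1005] circ [ 0.9158 -0.0136  0.0962] 110.0
cap [516.1  49.1] 737 P [ 0.8695 -0.4064  0.1117] circ [ 0.8713 -0.4134  0.1094] 66.8
cap [408.6  67. ] 1677 P [ 0.8193 -0.2123  0.1244] circ [ 0.8268 -0.2149  0.1162] 72.6
cap [ 7.8 87.3] 231 P [0.7759 0.4827 0.1173] circ [0.776  0.4823 0.1168] 16.9
cap [ 14.7 191.3] 93 P [0.5886 0.4617 0.1005] circ [0.5886 0.462  0.1009] 17.4
cap [400.1 220.3] 134 P [ 0.5518 -0.1976  0.136 ] circ [ 0.552  -0.1978  0.1362] 17.3
cap [369.9 224. ] 132 P [ 0.5459 -0.1471  0.1354] circ [ 0.5459 -0.147   0.1357] 16.5
cap [421.2 232.3] 116 P [ 0.5353 -0.2367  0.1112] circ [ 0.5351 -0.2365  0.1118] 17.3
cap [437.4 256.8] 128 P [ 0.4947 -0.2624  0.1214] circ [ 0.4955 -0.2649  0.1116] 17.7
cap [358.5 256.9] 102 P [ 0.4918 -0.1317  0.1111] circ [ 0.4921 -0.1319  0.1119] 16.9
cap [424.3 282.8] 133 P [ 0.4506 -0.238   0.1357] circ [ 0.4505 -0.2375  0.1361] 17.6
cap [369.2 283.2] 114 P [ 0.4484 -0.1505  0.1117] circ [ 0.4483 -0.1501  0.1121] 18.0
cap [405.1 290.6] 150 P [ 0.4381 -0.2078  0.1347] circ [ 0.4381 -0.2076  0.1348] 18.3
```

View pics/t18z.png

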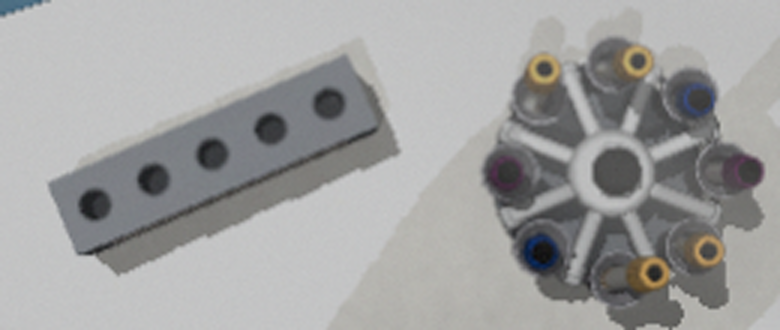

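View pics/s18z.png

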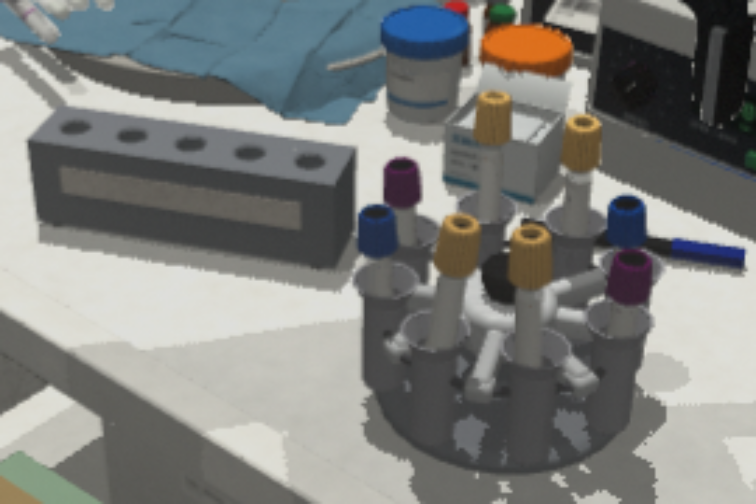

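```bash
python3 -c "
from station import bot
print(bot.observe()['time'],bot.close_job())"
```

```text
the job is handed in; nothing more can be done
33.05 None
```

All four tubes from the rack are now in the centrifuge head, each straight across the hub from a tube of its own length. I handed the job in at 33 s of the 93 s allowed.

- **Handling:** I lowered each tube until I felt the cup floor, at about 3 to 15 N, and only then opened the gripper. The 15 N was the first tall tube; the other three touched at about 3 to 6 N.
- **Height and pairing:** In the final top and scene pictures the rack is empty and all eight cups are full. In the top picture the tall cap tops are at 135–136 mm and the short ones at 112 mm. That is within about 2 mm of the expected 137 and 113 mm, and the new tubes match the ones already there. Both tall pairs and both short pairs lie opposite each other.
- **Original tubes:** The four tubes already in the head stayed where they were, to within about 1 mm.
- **Camera disagreement:** The wrist and top cameras differed by about 2 mm, so I lined each tube up with its cup in the wrist picture alone.
- **Lean:** The tubes lean a few degrees in their cups, as the original ones do.
- **Failed checks:** None of these checks failed, and the gripper was clear of everything at hand-in.

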